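Press a loose rolling-pin handle home in the bench clamp

ROBOT

A 6-joint arm with a two-finger parallel gripper is mounted at the origin on the work surface. World frame = base frame: x ahead of the robot, y to its left, z up, the work surface at z = 0. Lengths are in m, angles in degrees, forces in N, time in s.
With the tool pointing down it reaches from about 0.35 to 0.875 m from the base axis. Payload 4.2 kg.
Tool frame: the origin (TCP) lies at the very end of the fingers, on their centre line; the grasp point (between the pads) lies 19 mm behind it; z points along the fingers, y is the line along which they close (so a half turn about z gives the same grasp; the last joint's range is limited). The gripper opens to 87 mm and grips with 3 to 60 N. Pads are 19 mm wide; open, the fingers measure 117 mm over their backs; the gripper's body (75 mm by 190 mm) begins 51 mm behind the grasp point.
Start: joints at [14.817, 22.042, 0.453, 0, -68.411, -14.817], TCP at [0.625, 0, 0.223] pointing down, gripper open.
Joint ranges: [-179.83, 179.83], [-69.29, 118.12], [-61.27, 80.66], [-181.25, 117.63], [-171.15, -9.14], [-177.46, 177.46]. Speed limits (degrees/s): [159.86, 159.86, 180, 180, 180, 180].

INTERFACE

Orientations are given as a 3x3 rotation matrix whose columns are the frame's x, y, z axes.
In Python, from station import * gives the robot as it stands.
- The arm moves only by the shell command python3 -m pendant 'ROWS'. ROWS is JSON, a list of rows, each an object of numbers: "x", "y", "z": the shift along the world's x, y, z normalised to -1 to 1, where 1 is 250 mm; "rx", "ry", "rz": the turn, a rotation vector about the world's x, y, z normalised to -1 to 1, where 1 is 180 degrees; "claw": the opening, from 0 (shut) to 1 (fully open). A call has exactly 8 rows; each row is the pose to reach, as a shift and turn from the pose commanded when the call began, turning the shorter way round; what a row does not reach only later rows make up. A row lasts 1/8 s, in which the tool goes at most 62.5 mm and 10.7 degrees, less where a joint would pass 70% of its speed; a pose out of reach is approached as far as the arm can. A call with a number of a shift or a turn outside -1 to 1 is refused whole. A call with a gripper value outside its range is refused whole. The fingers move at their own pace and stop on an object; the grip force is fixed at half the most. Time passes only in rows, so rows that repeat a pose let the fingers close, or fill a call up. It gives the time, the measured TCP pose, the force, the opening and the grip force at its end, in the units of the state.
- sense(): the state, without advancing time (a new reading comes with each control period).
- capture(name): name is "scene" or "side" or "wrist"; returns a dict with "color" (420x560x3 uint8, red, green, blue), "mtx" (3x3 intrinsics, pixels), "world_to_cam" (4x4, takes a point from world to camera coordinates). Camera axes: x right, y up, looking along -z (the intrinsics and any distortion apply to the point x, -y, -z); pixel columns grow to the right and rows downward; lengths in m; the calibration is good to about 2 mm. A picture is of the moment at which its call begins. There is no depth.
- finish_job(): hands the job in; it is judged then, once.
Trained networks look in a picture, given as the dict that the camera call returned (one of the last four; its "shot" number tells which), for a name from the list of things; names that differ only in an ending like _2 or _b are one class to them, and where a whole thing is asked for, a point or a joint stands for the part that bears it (a point fixed in the world has none). Each returns a list of dicts, best first, with "conf" (0 to 1); they miss things now and then, are a little off and sometimes report something else, mostly with a low value. They report only what shows in the picture. A call takes as long as a camera call. They do not tell look-alikes from the thing itself.
- search_frame(picture, label): "centre" ([column, row] in pixels, amid what is visible of it).
- regions_of(picture, label): "region" (420x560 bool, what is visible of it) and "centre" ([column, row] in pixels, amid what is visible of it).
The state is a dict: "time_s": time; "joints": joint angles; "joint_velocities": joint speeds; "effort": joint torques, N m; "tcp_pos": TCP position; "ee_rot": TCP orientation; "wrist_force": force on the tool from outside, world axes, zero at the start; "moment": the same for the moment, N m; "gripper_width": opening from 0.0 (shut) to 1.0 (fully open); "gripper_force": force on a finger pad.
Only numpy, scipy, OpenCV 4.12 (cv2) and the standard library are available. Lean on these libraries where they do the work, as an engineer would, in place of code of your own. Each camera call takes 0.05 s, during which the arm holds its last target. There are 200 camera calls.

TASK

One handle of the small rolling pin has worked loose and sticks out. Lay the pin in the cradle of the bench clamp and let go of it, squeeze the clamp's trigger as often as needed so that its jaw walks up and presses the handle fully home, then press the release tab so that the jaw springs all the way back, and lay the mended pin in its wooden rest. Move the jaw only by the trigger and the tab, do not push the jaw or the loose handle with the gripper, and leave the other things on the table undisturbed.

Things in the scene. Friction and masses are not known exactly. Their poses are not given: they have to be found in the camera images.
- pin_center (a point): Centre of the loose wooden rolling pin (0.25 kg), on its axis, 22 mm above the table at the start. x points along it to the loose handle; it may roll about x. Barrel 44 mm diameter, x -55 to +55 mm (carved bumps are for the eye only). Handles 20 mm diameter, 35 mm long: ends at x = -90 and, the loose one, +90 mm plus joint pin_handle. Grasp it across the barrel.
- pin_handle (a joint): How far the loose handle sticks out beyond home (m): 0 home against the barrel, up to 0.020; starts at 0.010 to 0.016. Tight fit: takes about 7 N along the pin and stays where it is left.
- clamp: Bench clamp, fixed. Origin on the table under the cradle's centre; y along the bar from anvil (y = -100 mm) to jaw and head, z up, -x its front (roughly to the robot). Base board 12 mm thick, x -55 to +55, y -130 to +285 mm. Black head: x -30 to +30, y 147 to 277 mm, top 56 mm high. All clamp figures below are in this frame.
- cradle (a point): Where the pin's centre goes in the clamp: on the axis the pin takes in the two V supports, 60 mm above the table. Supports: 12 mm wide, at y = -38 and +38 mm, tops 6 mm below the axis and 26 mm to either side; free down to the base board between them. Axes as the clamp's; pin along y, either way round. The pin slides along y on them when pushed.
- anvil_face (a point): Centre of the fixed steel anvil's face, y = -100 mm. Anvil 16 mm thick, 50 mm wide, top 85 mm above the table.
- jaw_face (a point): Centre of the sliding steel jaw's face, y = +112 mm when open, level with the pin's axis. Jaw 12 mm thick, 46 mm wide, top 90 mm above the table.
- jaw (a joint): How far the jaw has walked towards the anvil (m): 0 fully open (start), up to 0.045. A 3 to 4 N spring pulls it open; a ratchet of 6 mm teeth holds it between squeezes (it falls back to the last tooth), so a full squeeze gains about 12 mm. With the mended pin (180 mm) against the anvil the jaw touches at about 0.032.
- trigger_grip (a point): On the centre line of the black trigger bar, 68 mm up it. Trigger and fixed grip are parallel bars side by side along y, 16 mm (y) by 22 mm, leaning 35 degrees forward over the clamp's front: up them is (-0.574, 0, 0.819); feet at x 0, z 50 mm, 95 mm long. Trigger: y 199 to 215 mm when out, the one further from the jaw. Come in tilted along the bars, beneath the lamp.
- grip_fixed (a point): On the centre line of the fixed grip bar, 68 mm up it; it never moves, y 160 to 176 mm. The pair is 55 mm over all along y with the trigger out, 41 mm squeezed.
- trigger (a joint): How far the trigger is squeezed to the fixed grip (m): 0 out, stop at 0.014. It slides straight along -y, sprung (2.5 to 4 N), plus 4 N to move the jaw, 11 N when pressing the handle in. Springs out when let go; each squeeze needs nearly the full stroke and a full return. Once the handle is home it stops short.
- lamp (a point): Centre of the underside of the fixed inspection lamp head over the clamp's head, an obstacle: x -30 to +52, y 120 to 250 mm, from 174 to 211 mm above the table, on a 14 mm post at x 95, y 190 mm.
- tab_top (a point): Centre of the top of the grey release tab (26 mm in x, 30 mm in y), at x -42, y 252 mm on the head's front, 80 mm above the table when up, on a black pocket (38 by 40 mm, 64 mm high). It stands in front of the lamp: press down with a tool tilted forward, as for the bars.
- tab (a joint): How far the release tab is pressed down (m): 0 up, 0.008 fully down (about 6 N); springs back. Beyond 0.006 it lets the jaw spring open.
- rest_axis (a point): Wooden rest, fixed: where the pin's centre goes, on the axis the pin takes in its two V supports, 46 mm above the table; y along the pin, either way round. Supports 12 mm wide at y = -45 and +45 mm, tops 6 mm below the axis and 26 mm to either side. Base board 80 by 125 mm, 10 mm thick.
- blue_pot: Bystander: blue glazed pot, 110 mm wide, 105 mm high; origin under its centre.
- bowl: Bystander: white bowl, 110 mm wide, 50 mm high; origin under its centre.
- jar: Bystander: small amber jar, 44 mm wide, 60 mm high; origin under its centre.
- bird_a: Bystander: flat plaster bird about 110 x 100 x 9 mm; origin under its centre.
- bird_b: Bystander: flat plaster bird about 110 x 100 x 9 mm; origin under its centre.
- batten: Bystander: wooden batten 260 x 22 x 12 mm along its x; origin under its centre.
- wood_block: Bystander: dark wood block 75 x 50 x 30 mm; origin under its centre.
- knife: Bystander: flat steel scraper with a dark handle, 170 mm long, lying flat along its x; origin under it.
There are look-alikes about, which are no part of the job. What is shaped like the part that bears pin_center but blue is not meant.

How it is judged (in metres and radians):
On the way, in this order (a step that is already met when the one before it is completed fails the run):
1. the pin lies in the clamp's cradle with its handle still loose, let go (horizontal distance between pin_center and cradle below 0.02 m and z of pin_center in the frame of cradle between -0.006 and 0.006 m and angle between the x axis of pin_center and the y axis of cradle, either way round below 0.08 rad and value of joint pin_handle above 0.006 m and contact force between the fingers and pin below 0.1 N), for 0.2 s.
2. the jaw, driven by the squeezed trigger, presses the handle home (horizontal distance between pin_center and cradle below 0.02 m and z of pin_center in the frame of cradle between -0.006 and 0.006 m and angle between the x axis of pin_center and the y axis of cradle, either way round below 0.08 rad and value of joint pin_handle below 0.002 m and value of joint jaw above 0.02 m and value of joint trigger above 0.0015 m), for 0.05 s.
3. the release tab has let the jaw spring back open with the pin still in the cradle (horizontal distance between pin_center and cradle below 0.02 m and z of pin_center in the frame of cradle between -0.006 and 0.006 m and angle between the x axis of pin_center and the y axis of cradle, either way round below 0.08 rad and value of joint jaw below 0.003 m and value of joint pin_handle below 0.002 m), for 0.1 s.
At the end, for the whole second after the job is handed in: The pin lies still in the V supports of its wooden rest (centre within 20 mm along and across, 6 mm in height, axis within 0.1 rad), its handle within 2 mm of home, let go; the jaw is back within 3 mm of fully open and trigger and tab are out within 2 mm (horizontal distance between pin_center and rest_axis below 0.02 m and z of pin_center in the frame of rest_axis between -0.006 and 0.006 m and angle between the x axis of pin_center and the y axis of rest_axis, either way round below 0.1 rad and value of joint each of pin_handle, trigger, tab below 0.002 m and value of joint jaw below 0.003 m and linear speed of pin below 0.02 m/s and contact force between the fingers and pin below 0.1 N); the robot touches nothing.
It fails at once if the gripper pushes the jaw (over 5 N) (contact force between the fingers and jaw above 5 N).
It fails at once if the gripper pushes the loose handle (over 6 N) (contact force between the fingers and pin_handle above 6 N).
It fails at once if a bystander is moved by more than 30 mm (distance of any of blue_pot, bowl, jar, bird_a, bird_b, batten, wood_block, knife from where it was at the start of the episode above 0.03 m).
It also fails if it takes over 72 s, if anything falls off the work surface, if the arm or the gripper's body presses on something with over 40 N, if the wrist force passes 120 N, or if a joint passes its speed limit or range.

## Working session

There is one attempt and no reset: what is moved stays moved. The work goes in short steps, Python scripts to look and compute and a shell command to move; the robot and the scene stay as the last step left them, time stands still between calls to the robot, and variables do not carry over. Pictures are saved under pics/ and viewed, at most 10 in all, crops included, and the job is handed in when it is done.

```bash
mkdir -p pics
cat > h.py <<'E'
from station import *
import numpy as np, cv2
def ray(p,uv):
    K=np.array(p["mtx"]);T=np.array(p["world_to_cam"]);R=T[:3,:3];t=T[:3,3]
    d=np.linalg.inv(K)@np.array([uv[0],uv[1],1.]);d=np.array([d[0],-d[1],-d[2]])
    return -R.T@t, R.T@d
def at_z(p,uv,z):
    c,d=ray(p,uv);return c+d*(z-c[2])/d[2]
def proj(p,X):
    T=np.array(p["world_to_cam"]);q=T[:3,:3]@np.array(X)+T[:3,3];q=np.array(p["mtx"])@np.array([q[0],-q[1],-q[2]]);return q[:2]/q[2]
def tri(obs):
    A=0;b=0
    for p,uv in obs:
        c,d=ray(p,uv);d=d/np.linalg.norm(d);M=np.eye(3)-np.outer(d,d);A=A+M;b=b+M@c
    return np.linalg.solve(A,b)
def save(p,n,s=1.4,crop=None):
    im=p["color"][:,:,::-1]
    if crop: im=im[crop[1]:crop[3],crop[0]:crop[2]]
    cv2.imwrite("pics/"+n,cv2.resize(im,None,fx=s,fy=s,interpolation=cv2.INTER_CUBIC))
E
python3 - <<'E'
from h import *
np.set_printoptions(precision=3,suppress=True)
P={n:capture(n) for n in("scene","side","wrist")}
for n,p in P.items(): save(p,n+".png",1.2)
for n in("scene","side"):
    p=P[n]; print(n,p.get("dist"),p.keys())
    for l in["pin_center","clamp","cradle","anvil_face","jaw_face","trigger_grip","grip_fixed","lamp","tab_top","rest_axis"]:
        print(l,[(np.round(o["centre"],1).tolist(),round(o["conf"],2)) for o in search_frame(p,l)[:4]])
E
```

```text
scene None dict_keys(['color', 'mtx', 'world_to_cam', 'shot'])
pin_center [([410.9, 250.2], 0.71), ([294.3, 133.3], 0.47)]
clamp [([259.3, 275.5], 0.6)]
cradle [([253.9, 274.2], 0.84)]
anvil_face [([255.3, 276.0], 0.56)]
jaw_face []
trigger_grip []
grip_fixed [([250.8, 272.5], 0.56)]
lamp [([256.7, 274.7], 0.79), ([210.6, 280.5], 0.32)]
tab_top [([297.4, 288.8], 0.7)]
rest_axis [([255.1, 272.1], 0.49)]
side None dict_keys(['color', 'mtx', 'world_to_cam', 'shot'])
pin_center [([207.1, 359.2], 0.96), ([153.0, 216.0], 0.85), ([222.6, 223.9], 0.73)]
clamp [([319.9, 219.0], 0.74)]
cradle [([318.2, 222.6], 0.88)]
anvil_face [([318.2, 220.9], 0.92), ([200.3, 191.5], 0.54)]
jaw_face [([314.2, 211.4], 0.62)]
trigger_grip [([286.7, 177.3], 0.41)]
grip_fixed [([318.6, 219.0], 0.67), ([409.3, 301.6], 0.42)]
lamp [([318.8, 219.6], 0.84)]
tab_top [([280.8, 186.9], 0.51)]
rest_axis [([288.3, 308.1], 0.72)]
```

View pics/scene.png

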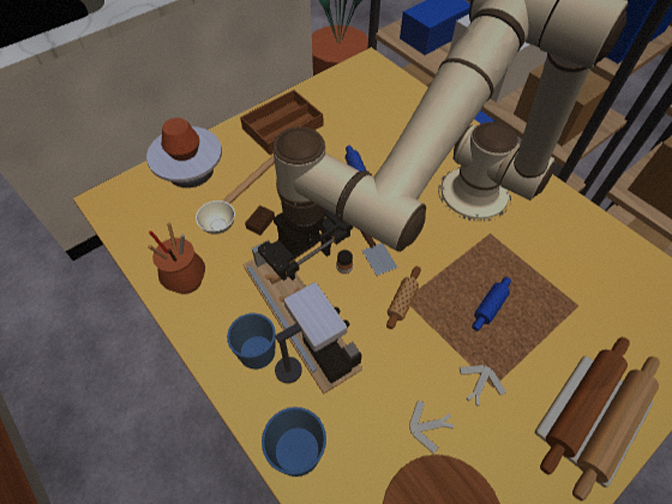

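View pics/side.png

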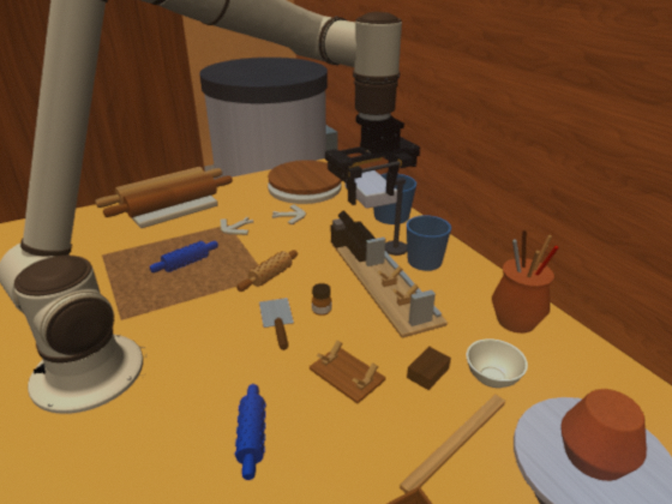

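The side picture shows the patterned wooden pin at (222,224) in original pixels. The clamp runs from its anvil at about (350,255) to its head at about (293,196), and the rest is at (288,308). I'll take closer looks.

Run:
```python
from h import *
np.set_printoptions(precision=3,suppress=True)
P={n:capture(n) for n in("scene","side")}
save(P["side"],"side_c.png",5,(250,150,410,270))
# pin
for n,c in(("side",(222,224)),("scene",(337,247))):
    p=P[n]
    for o in regions_of(p,"pin_center"):
        ys,xs=np.nonzero(o["region"])
        if abs(xs.mean()-c[0])+abs(ys.mean()-c[1])<25:
            pts=np.c_[xs,ys].astype(float);m=pts.mean(0);u=np.linalg.svd(pts-m,full_matrices=False)[2][0];s=(pts-m)@u
            e=[m+u*np.percentile(s,q) for q in(0.5,99.5)]
            W=[at_z(p,q,.022) for q in e]
            print(n,o["conf"],len(xs),m,e,"W",W,at_z(p,m,.022),np.linalg.norm(W[0]-W[1]),np.degrees(np.arctan2(*(W[1]-W[0])[[1,0]])))
    for o in regions_of(p,"rest_axis")[:3]:
        ys,xs=np.nonzero(o["region"]);print(n,"rest",o["conf"],len(xs),o["centre"])
for q in((324,231),(342,279),(370,267)):pass
```

```text
side 0.76 748 [223.675 224.067] [array([246.548, 209.716]), array([198.748, 239.707])] W [array([0.518, 0.17 , 0.022]), array([0.338, 0.092, 0.022])] [0.427 0.131 0.022] 0.1967211413548031 -156.4644616645371
side rest 0.65 1622 [289.7, 307.7]
side rest 0.43 1401 [376.6, 369.9]
scene 0.97 628 [335.702 248.473] [array([347.954, 222.041]), array([324.68 , 272.253])] W [array([0.334, 0.088, 0.022]), array([0.512, 0.17 , 0.022])] [0.431 0.133 0.022] 0.19549198860938222 24.57594223767061
```

View pics/side_c.png

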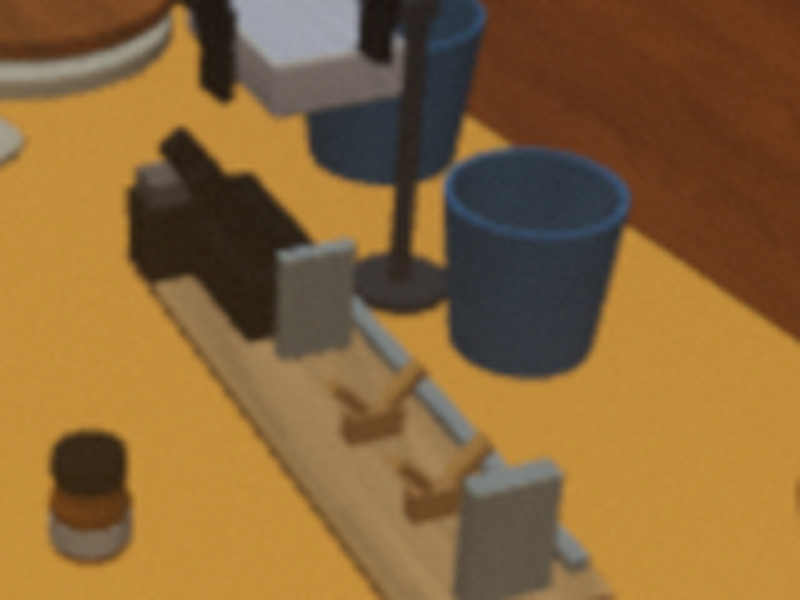

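View pics/wrist.png

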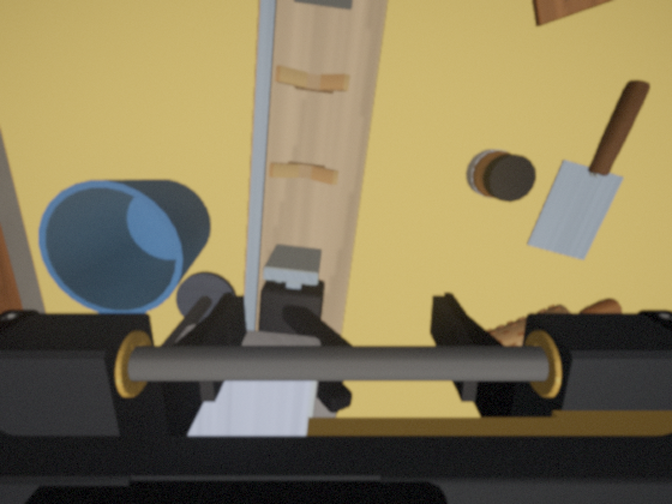

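The side crop shows the jaw top edge at (280–353, 250), the anvil at (466–560, 480) and the V supports between them. The wrist picture shows the V supports at (310,78) and (304,173), and the board's front edge running from (386,0) to (345,310). I'll fit the clamp pose to these points.

Run:
```python
from h import *
from scipy.optimize import least_squares
np.set_printoptions(precision=4,suppress=True)
S=capture("side");W=capture("wrist")
c=lambda u,v:(250+u/5,150+v/5)
w=lambda u,v:(u/1.2,v/1.2)
obs=[(S,(-23,112,90),c(280,255)),(S,(23,112,90),c(353,247)),(S,(-25,-116,85),c(466,492)),(S,(25,-116,85),c(560,477)),
(W,(26,-38,54),w(279,76)),(W,(-26,-38,54),w(348,82)),(W,(26,38,54),w(273,170)),(W,(-26,38,54),w(336,176)),
(W,(-55,None,12),w(386,0)),(W,(-55,None,12),w(345,310))]
def tf(q,X):
    cs,sn=np.cos(q[2]),np.sin(q[2]);X=np.array(X)/1000
    return [q[0]+cs*X[0]-sn*X[1],q[1]+sn*X[0]+cs*X[1],X[2]]
def res(q):
    r=[];k=3
    for p,X,uv in obs:
        X=list(X)
        if X[1] is None: X[1]=q[k]*1000;k+=1
        r+=list(proj(p,tf(q,X))-uv)
    return r
s=least_squares(res,[.6,-.15,0,-.15,.1],loss="soft_l1");print(s.x,np.degrees(s.x[2]));print(np.array(res(s.x)).reshape(-1,2))
for n,X in dict(cradle=(0,0,60),trig=(-39,207,105.7),tab=(-42,252,80),lamp=(11,185,174)).items():print(n,tf(s.x,X))
g=[at_z(S,w(*q),.01) for q in((343,346),(310,373),(357,400),(385,378))];print("rest",np.array(g),np.mean(g,0))
for q in((330,352),(370,378)):print(at_z(S,w(*q),.03))
t=sense();print(t["tcp_pos"],t["ee_rot"],t["gripper_width"])
```

```text
[ 0.6507 -0.0864 -0.119  -0.1111  0.1803] -6.81548063326645
[[ 0.158   0.9849]
 [ 0.0994 -0.4483]
 [ 1.4563  0.575 ]
 [ 0.5025 -0.9869]
 [ 0.8154 -2.0135]
 [-2.4503  0.0154]
 [ 0.2783  0.3793]
 [-1.6341  1.4851]
 [ 2.2294  0.1269]
 [ 0.761   0.0838]]
cradle [np.float64(0.650704961701766), np.float64(-0.08644906670951004), np.float64(0.06)]
trig [np.float64(0.6365457119940501), np.float64(0.12371638156330798), np.float64(0.1057)]
tab [np.float64(0.6389071628639668), np.float64(0.1687544049412158), np.float64(0.08)]
lamp [np.float64(0.6835815964904345), np.float64(0.09593823242333122), np.float64(0.174)]
rest [[ 0.4593 -0.1807  0.01  ]
 [ 0.3686 -0.2155  0.01  ]
 [ 0.413  -0.3143  0.01  ]
 [ 0.4856 -0.2938  0.01  ]] [ 0.4316 -0.2511  0.01  ]
[ 0.4184 -0.2023  0.03  ]
[ 0.4502 -0.2965  0.03  ]
[0.625  0.     0.2225] [[ 0. -1. -0.]
 [-1. -0. -0.]
 [ 0.  0. -1.]] 1.0018002054721056
```

```bash
python3 -m pendant '[{"x":-0.24,"y":0.33,"z":0.08,"rz":-0.06},{"x":-0.49,"y":0.66,"z":0.0,"rz":-0.12},{"x":-0.49,"y":0.66,"z":0.0,"rz":-0.18},{"x":-0.49,"y":0.66,"z":0.0,"rz":-0.24},{"x":-0.49,"y":0.66,"z":0.0,"rz":-0.30},{"x":-0.49,"y":0.66,"z":0.0,"rz":-0.364},{"x":-0.49,"y":0.66,"z":0.0,"rz":-0.364},{"x":-0.49,"y":0.66,"z":0.0,"rz":-0.364}]'
python3 - <<'E'
from h import *
np.set_printoptions(precision=4,suppress=True)
p=capture("wrist");save(p,"w2.png",1.2)
for o in regions_of(p,"pin_center")[:3]:
    ys,xs=np.nonzero(o["region"]);pts=np.c_[xs,ys].astype(float)
    (cx,cy),sz,a=cv2.minAreaRect(pts.astype(np.float32));print(o["conf"],len(xs),o["centre"],(cx,cy),sz,a,at_z(p,o["centre"],.022))
E
```

```text
0.96 879 [434.0, 265.7] (461.9000244140625, 265.20001220703125) (23.08462905883789, 112.2608642578125) 71.56504821777344 [0.4338 0.1044 0.022 ]$[0]: bad value
```

View pics/w2.png

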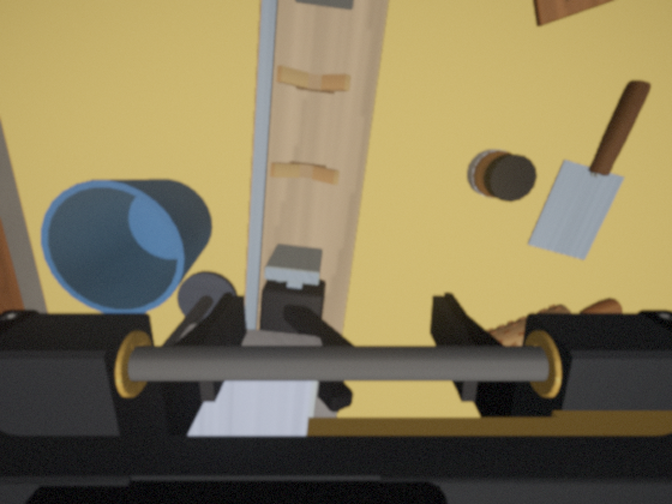

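The call was refused because a row has to hold every key. The arm didn't move, so the picture matches the first wrist view.

```bash
python3 -m pendant '[{"x":-0.24,"y":0.33,"z":0.08,"rx":0,"ry":0,"rz":-0.06,"claw":1},{"x":-0.49,"y":0.66,"z":0.0,"rx":0,"ry":0,"rz":-0.12,"claw":1},{"x":-0.49,"y":0.66,"z":0.0,"rx":0,"ry":0,"rz":-0.18,"claw":1},{"x":-0.49,"y":0.66,"z":0.0,"rx":0,"ry":0,"rz":-0.24,"claw":1},{"x":-0.49,"y":0.66,"z":0.0,"rx":0,"ry":0,"rz":-0.30,"claw":1},{"x":-0.49,"y":0.66,"z":0.0,"rx":0,"ry":0,"rz":-0.364,"claw":1},{"x":-0.49,"y":0.66,"z":0.0,"rx":0,"ry":0,"rz":-0.364,"claw":1},{"x":-0.49,"y":0.66,"z":0.0,"rx":0,"ry":0,"rz":-0.364,"claw":1}]'
python3 - <<'E'
from h import *
np.set_printoptions(precision=4,suppress=True)
p=capture("wrist");save(p,"w3.png",1.2)
for o in regions_of(p,"pin_center")[:3]:
    ys,xs=np.nonzero(o["region"]);pts=np.c_[xs,ys].astype(float);m=pts.mean(0);u=np.linalg.svd(pts-m,full_matrices=False)[2][0];s=(pts-m)@u
    W=[at_z(p,m+u*np.percentile(s,q),.022) for q in(.3,99.7)]
    n=np.array([-u[1],u[0]]);k=np.round(s);print(o["conf"],m,W,np.linalg.norm(W[0]-W[1]),np.degrees(np.arctan2(*(W[1]-W[0])[[1,0]])))
    h=[(int(a),int(np.ptp(((pts-m)@n)[k==a])) if (k==a).any() else 0) for a in np.arange(k.min(),k.max()+1,4)];print(h)
    a=np.array(h);b=a[a[:,1]>a[:,1].max()*.7][:,0];print("barrel",b.min(),b.max(),at_z(p,m+u*(b.min()+b.max())/2,.022))
E
```

```text
time_s: 2.65
tcp_pos: [0.5025, 0.1651, 0.2227]
ee_rot: [[-0.91, -0.415, 0.0], [-0.415, 0.91, 0.0], [-0.0, 0.0, -1.0]]
wrist_force: [0.4, -0.2, -0.8]
gripper_width: 1.003
gripper_force: 0.0
0.79 [479.197   47.8217] [array([0.2396, 0.2831, 0.022 ]), array([0.3517, 0.2996, 0.022 ])] 0.11326803913684369 8.348634196237887
[(-60, 1), (-56, 11), (-52, 21), (-48, 31), (-44, 40), (-40, 51), (-36, 50), (-32, 48), (-28, 47), (-24, 48), (-20, 48), (-16, 48), (-12, 49), (-8, 49), (-4, 45), (0, 46), (4, 47), (8, 47), (12, 47), (16, 48), (20, 47), (24, 45), (28, 44), (32, 34), (36, 32), (40, 21), (44, 21), (48, 20), (52, 20), (56, 21), (60, 20), (64, 19), (68, 12)]
barrel -44 28 [0.2815 0.2893 0.022 ]
0.62 [281.5703 100.5864] [array([0.3342, 0.0886, 0.022 ]), array([0.513 , 0.1669, 0.022 ])] 0.19520554277255378 23.631005098994063
[(-101, 10), (-97, 17), (-93, 20), (-89, 20), (-85, 21), (-81, 21), (-77, 21), (-73, 19), (-69, 19), (-65, 17), (-61, 16), (-57, 13), (-53, 13), (-49, 13), (-45, 38), (-41, 43), (-37, 44), (-33, 44), (-29, 40), (-25, 42), (-21, 42), (-17, 41), (-13, 44), (-9, 42), (-5, 41), (-1, 42), (3, 41), (7, 41), (11, 43), (15, 40), (19, 40), (23, 41), (27, 40), (31, 42), (35, 42), (39, 40), (43, 41), (47, 40), (51, 40), (55, 41), (59, 38), (63, 31), (67, 16), (71, 16), (75, 18), (79, 18), (83, 18), (87, 17), (91, 13)]
barrel -45 63 [0.4285 0.1299 0.022 ]
```

View pics/w3.png

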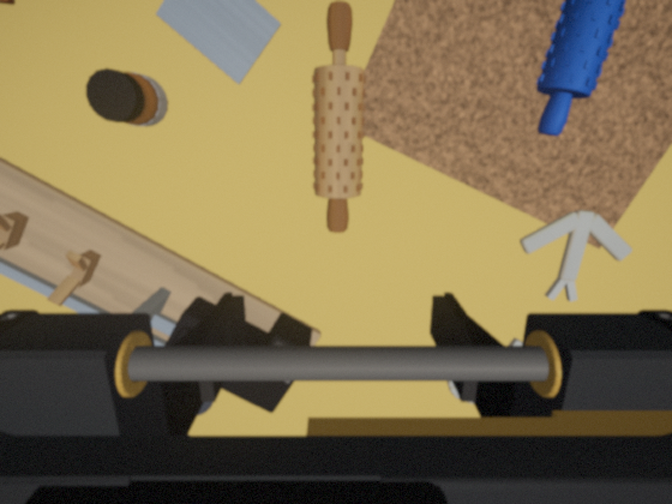

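The wooden pin lies straight ahead at about (282,100), with its loose handle at the far end, nearer the robot. Its centre is (0.430, 0.1305). Next I'll descend and grip.

```bash
python3 -m pendant '[{"x":-0.2,"y":-0.1,"z":-0.05,"rx":0,"ry":0,"rz":0,"claw":1},{"x":-0.29,"y":-0.138,"z":-0.25,"rx":0,"ry":0,"rz":0,"claw":1},{"x":-0.29,"y":-0.138,"z":-0.5,"rx":0,"ry":0,"rz":0,"claw":1},{"x":-0.29,"y":-0.138,"z":-0.7,"rx":0,"ry":0,"rz":0,"claw":1},{"x":-0.29,"y":-0.138,"z":-0.857,"rx":0,"ry":0,"rz":0,"claw":1},{"x":-0.29,"y":-0.138,"z":-0.857,"rx":0,"ry":0,"rz":0,"claw":1},{"x":-0.29,"y":-0.138,"z":-0.857,"rx":0,"ry":0,"rz":0,"claw":0.3},{"x":-0.29,"y":-0.138,"z":-0.857,"rx":0,"ry":0,"rz":0,"claw":0.3}]'; python3 -m pendant '[{"x":0,"y":0,"z":0,"rx":0,"ry":0,"rz":0,"claw":0.3},{"x":0,"y":0,"z":0,"rx":0,"ry":0,"rz":0,"claw":0.3},{"x":0,"y":0,"z":0.1,"rx":0,"ry":0,"rz":0,"claw":0.3},{"x":0,"y":0,"z":0.3,"rx":0,"ry":0,"rz":0,"claw":0.3},{"x":0,"y":0,"z":0.5,"rx":0,"ry":0,"rz":0,"claw":0.3},{"x":0,"y":0,"z":0.6,"rx":0,"ry":0,"rz":0,"claw":0.3},{"x":0,"y":0,"z":0.6,"rx":0,"ry":0,"rz":0,"claw":0.3},{"x":0,"y":0,"z":0.6,"rx":0,"ry":0,"rz":0,"claw":0.3}]'
```

```text
time_s: 3.75
tcp_pos: [0.4312, 0.1314, 0.0101]
ee_rot: [[-0.91, -0.415, 0.003], [-0.415, 0.91, 0.002], [-0.004, 0.001, -1.0]]
wrist_force: [0.2, -0.0, 0.3]
gripper_width: 0.853
gripper_force: 0.0
time_s: 4.75
tcp_pos: [0.4292, 0.1301, 0.1575]
ee_rot: [[-0.91, -0.414, -0.002], [-0.414, 0.91, -0.001], [0.002, 0.0, -1.0]]
wrist_force: [-0.3, -0.5, 0.1]
gripper_width: 0.302
gripper_force: 0.0
```

The fingers hadn't closed when the lift began, so the grasp missed. I'll check where the pin is now.

Run:
```python
from h import *
np.set_printoptions(precision=4,suppress=True)
for n in("scene","side"):
  p=capture(n)
  if n=="side":save(p,"s4.png",5,(170,170,290,270))
  for o in regions_of(p,"pin_center")[:4]:
    ys,xs=np.nonzero(o["region"]);pts=np.c_[xs,ys].astype(float);m=pts.mean(0);u=np.linalg.svd(pts-m,full_matrices=False)[2][0];s=(pts-m)@u
    W=np.array([at_z(p,m+u*np.percentile(s,q),.022) for q in(.5,99.5)])
    print(n,o["conf"],len(xs),m,W.ravel(),np.linalg.norm(W[0]-W[1]),np.degrees(np.arctan2(*(W[1]-W[0])[[1,0]])))
```

```text
scene 0.91 647 [409.5085 252.476 ] [0.1763 0.2669 0.022  0.3514 0.3047 0.022 ] 0.17917749137422478 12.179501103479424
scene 0.79 613 [334.7667 249.5057] [0.3481 0.0935 0.022  0.5127 0.1686 0.022 ] 0.18090461364901222 24.530835652248904
scene 0.65 407 [297.3022 138.941 ] [ 0.1857 -0.3763  0.022   0.2585 -0.2063  0.022 ] 0.18499128970837997 66.81814772195345
side 0.87 735 [153.2286 213.2299] [0.3531 0.3041 0.022  0.179  0.2681 0.022 ] 0.177750647789486 -168.30121906524647
side 0.86 670 [223.4164 224.3612] [0.5147 0.1699 0.022  0.3406 0.0908 0.022 ] 0.19127803134602894 -155.56648270570614
side 0.74 1539 [208.9721 359.4211] [ 0.261  -0.2044  0.022   0.1883 -0.3743  0.022 ] 0.184777928176934 -113.16453299949457
side 0.48 330 [313.1394 209.2273] [0.7428 0.1317 0.022  0.6596 0.0263 0.022 ] 0.13432991347609546 -128.27525720213137
```

View pics/s4.png

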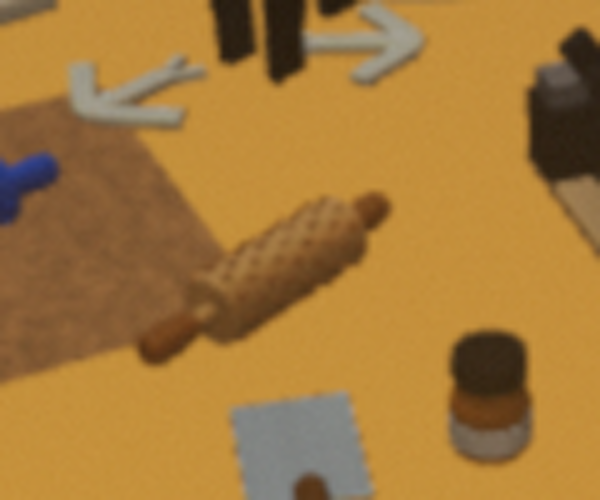

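The pin is where it was, at crop (290,270), and still loose. I'll reopen, descend again and give the fingers time to close.

```bash
python3 -m pendant '[{"x":0,"y":0,"z":0,"rx":0,"ry":0,"rz":0,"claw":0.9},{"x":0,"y":0,"z":0,"rx":0,"ry":0,"rz":0,"claw":0.9},{"x":0,"y":0,"z":0,"rx":0,"ry":0,"rz":0,"claw":0.9},{"x":0,"y":0,"z":-0.1,"rx":0,"ry":0,"rz":0,"claw":0.9},{"x":0,"y":0,"z":-0.3,"rx":0,"ry":0,"rz":0,"claw":0.9},{"x":0,"y":0,"z":-0.5,"rx":0,"ry":0,"rz":0,"claw":0.9},{"x":0,"y":0,"z":-0.6,"rx":0,"ry":0,"rz":0,"claw":0.9},{"x":0,"y":0,"z":-0.6,"rx":0,"ry":0,"rz":0,"claw":0.7}]'; python3 -m pendant '[{"x":0,"y":0,"z":0,"rx":0,"ry":0,"rz":0,"claw":0.3},{"x":0,"y":0,"z":0,"rx":0,"ry":0,"rz":0,"claw":0.3},{"x":0,"y":0,"z":0,"rx":0,"ry":0,"rz":0,"claw":0.3},{"x":0,"y":0,"z":0,"rx":0,"ry":0,"rz":0,"claw":0.3},{"x":0,"y":0,"z":0,"rx":0,"ry":0,"rz":0,"claw":0.3},{"x":0,"y":0,"z":0,"rx":0,"ry":0,"rz":0,"claw":0.3},{"x":0,"y":0,"z":0,"rx":0,"ry":0,"rz":0,"claw":0.3},{"x":0,"y":0,"z":0,"rx":0,"ry":0,"rz":0,"claw":0.3}]'
```

```text
time_s: 5.95
tcp_pos: [0.4289, 0.1297, 0.0068]
ee_rot: [[-0.91, -0.414, -0.004], [-0.414, 0.91, -0.003], [0.005, -0.001, -1.0]]
wrist_force: [-0.1, 0.5, 0.6]
gripper_width: 0.844
gripper_force: 0.0
time_s: 6.95
tcp_pos: [0.4306, 0.131, 0.0092]
ee_rot: [[-0.91, -0.415, 0.001], [-0.415, 0.91, 0.001], [-0.002, 0.0, -1.0]]
wrist_force: [-1.4, 1.6, 6.4]
gripper_width: 0.498
gripper_force: 30.0
```

```bash
python3 -m pendant '[{"x":0,"y":0,"z":0.2,"rx":0,"ry":0,"rz":0,"claw":0.3},{"x":0,"y":0,"z":0.42,"rx":0,"ry":0,"rz":0,"claw":0.3},{"x":0.02,"y":-0.15,"z":0.6,"rx":0,"ry":0,"rz":0.05,"claw":0.3},{"x":0.06,"y":-0.35,"z":0.6,"rx":0,"ry":0,"rz":0.10,"claw":0.3},{"x":0.1,"y":-0.55,"z":0.6,"rx":0,"ry":0,"rz":0.155,"claw":0.3},{"x":0.15,"y":-0.75,"z":0.6,"rx":0,"ry":0,"rz":0.21,"claw":0.3},{"x":0.25,"y":-0.82,"z":0.6,"rx":0,"ry":0,"rz":0.265,"claw":0.3},{"x":0.45,"y":-0.82,"z":0.6,"rx":0,"ry":0,"rz":0.326,"claw":0.3}]'; python3 -c "
from h import *
import numpy as np
s=sense();t=np.array(s['tcp_pos']);print((np.array([.6521,-.0745,.046])-t)/.25)"
```

```text
time_s: 7.95
tcp_pos: [0.541, -0.0765, 0.1576]
ee_rot: [[-0.125, -0.992, -0.003], [-0.992, 0.125, 0.0], [-0.0, 0.003, -1.0]]
wrist_force: [1.2, 0.2, -1.7]
gripper_width: 0.496
gripper_force: 30.0
[ 0.44448946  0.00790659 -0.44655768]
```

```bash
python3 -m pendant '[{"x":0.15,"y":0,"z":0,"rx":0,"ry":0,"rz":0,"claw":0.3},{"x":0.33,"y":0,"z":0,"rx":0,"ry":0,"rz":0,"claw":0.3},{"x":0.438,"y":0,"z":0,"rx":0,"ry":0,"rz":0,"claw":0.3},{"x":0.438,"y":0,"z":-0.1,"rx":0,"ry":0,"rz":0,"claw":0.3},{"x":0.438,"y":0,"z":-0.2,"rx":0,"ry":0,"rz":0,"claw":0.3},{"x":0.438,"y":0,"z":-0.24,"rx":0,"ry":0,"rz":0,"claw":0.3},{"x":0.438,"y":0,"z":-0.24,"rx":0,"ry":0,"rz":0,"claw":0.3},{"x":0.438,"y":0,"z":-0.24,"rx":0,"ry":0,"rz":0,"claw":0.3}]'
python3 - <<'E'
from h import *
a=capture("side");save(a,"s5.png",5,(270,170,390,290))
E
```

```text
time_s: 8.95
tcp_pos: [0.6527, -0.0745, 0.0994]
ee_rot: [[-0.128, -0.992, 0.002], [-0.992, 0.128, -0.0], [-0.0, -0.002, -1.0]]
wrist_force: [-0.0, -0.3, -2.5]
gripper_width: 0.498
gripper_force: 30.0
```

View pics/s5.png

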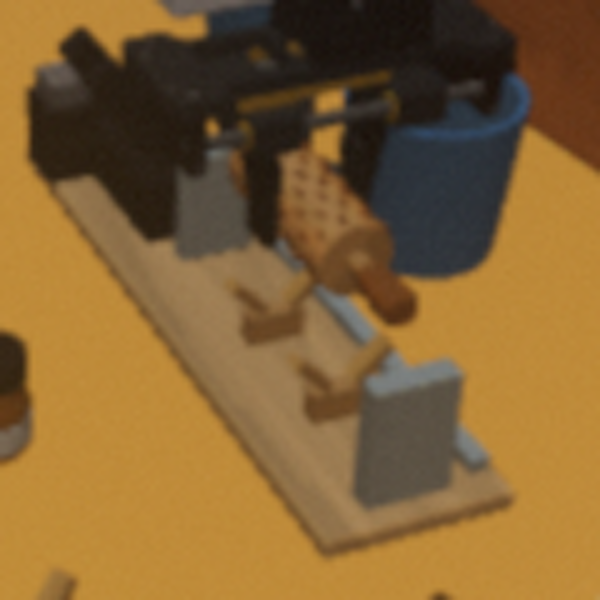

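The pin hangs level above the V supports. Its loose end at crop (403,303) is on the anvil side, clear of the blue pot. I'll check the end position numerically before lowering.

Run:
```python
from h import *
p=capture("side")
ends=[(0.6527-.128*d,-0.0745-.992*d,.112) for d in(.09,.105)]
print([(proj(p,e)-[270,170])*5 for e in ends])
for o in regions_of(p,"blue_pot")[:2]: print(o["conf"],o["centre"],at_z(p,o["centre"],.05))
```

```text
[array([384.04892801, 296.85754359]), array([398.86494741, 313.11420499])]
0.63 [357.7, 205.5] [ 0.80203206 -0.00704212  0.05      ]
```

```bash
python3 -m pendant '[{"x":0,"y":0,"z":-0.06,"rx":0,"ry":0,"rz":0,"claw":0.3},{"x":0,"y":0,"z":-0.12,"rx":0,"ry":0,"rz":0,"claw":0.3},{"x":0,"y":0,"z":-0.16,"rx":0,"ry":0,"rz":0,"claw":0.3},{"x":0,"y":0,"z":-0.18,"rx":0,"ry":0,"rz":0,"claw":0.3},{"x":0,"y":0,"z":-0.195,"rx":0,"ry":0,"rz":0,"claw":0.3},{"x":0,"y":0,"z":-0.2,"rx":0,"ry":0,"rz":0,"claw":0.3},{"x":0,"y":0,"z":-0.2,"rx":0,"ry":0,"rz":0,"claw":0.3},{"x":0,"y":0,"z":-0.2,"rx":0,"ry":0,"rz":0,"claw":0.3}]'
```

```text
time_s: 10.1
tcp_pos: [0.652, -0.0745, 0.0487]
ee_rot: [[-0.128, -0.992, 0.0], [-0.992, 0.128, 0.0], [-0.0, -0.0, -1.0]]
wrist_force: [-0.5, 0.0, -1.5]
gripper_width: 0.5
gripper_force: 30.0
```

```bash
python3 -m pendant '[{"x":0,"y":0,"z":0,"rx":0,"ry":0,"rz":0,"claw":0.8},{"x":0,"y":0,"z":0,"rx":0,"ry":0,"rz":0,"claw":0.8},{"x":0,"y":0,"z":0,"rx":0,"ry":0,"rz":0,"claw":0.8},{"x":0,"y":0,"z":0,"rx":0,"ry":0,"rz":0,"claw":0.8},{"x":0,"y":0,"z":0,"rx":0,"ry":0,"rz":0,"claw":0.8},{"x":0,"y":0,"z":0.1,"rx":0,"ry":0,"rz":0,"claw":0.8},{"x":0,"y":0,"z":0.3,"rx":0,"ry":0,"rz":0,"claw":0.8},{"x":0,"y":0,"z":0.5,"rx":0,"ry":0,"rz":0,"claw":0.8}]'
python3 - <<'E'
from h import *
np.set_printoptions(precision=4,suppress=True)
for n in("side","scene"):
  p=capture(n)
  if n=="side":save(p,"s6.png",5,(260,170,390,290))
  for o in regions_of(p,"pin_center")[:5]:
    ys,xs=np.nonzero(o["region"]);pts=np.c_[xs,ys].astype(float);m=pts.mean(0);u=np.linalg.svd(pts-m,full_matrices=False)[2][0];s=(pts-m)@u
    W=np.array([at_z(p,m+u*np.percentile(s,q),.06) for q in(.5,99.5)])
    print(n,o["conf"],len(xs),m,W.ravel(),W.mean(0),np.linalg.norm(W[0]-W[1]),np.degrees(np.arctan2(*(W[1]-W[0])[[1,0]])))
E
```

```text
time_s: 11.1
tcp_pos: [0.6517, -0.0745, 0.1744]
ee_rot: [[-0.128, -0.992, -0.001], [-0.992, 0.128, -0.0], [0.0, 0.001, -1.0]]
wrist_force: [1.0, 0.3, -0.0]
gripper_width: 0.801
gripper_force: 0.0
side 0.94 673 [329.8395 226.9049] [ 0.6688  0.0228  0.06    0.6452 -0.1555  0.06  ] [ 0.657  -0.0663  0.06  ] 0.1798522320191846 -97.53989973512695
side 0.87 738 [153.2209 213.2209] [0.3382 0.2428 0.06   0.1734 0.2054 0.06  ] [0.2558 0.2241 0.06  ] 0.16897583446164957 -167.20270135630193
side 0.75 1514 [208.8573 358.7985] [ 0.251  -0.2396  0.06    0.1822 -0.3991  0.06  ] [ 0.2166 -0.3193  0.06  ] 0.17372921226996121 -113.3259083137855
scene 0.92 500 [233.89  231.644] [ 0.6398 -0.1643  0.06    0.6559 -0.0409  0.06  ] [ 0.6479 -0.1026  0.06  ] 0.1244046089712376 82.5557766284231
```

```bash
python3 -m pendant '[{"x":-0.12,"y":0,"z":0.18,"rx":0,"ry":0,"rz":-0.055,"claw":0.9},{"x":-0.3,"y":0.05,"z":0.2,"rx":0,"ry":0,"rz":-0.11,"claw":0.9},{"x":-0.436,"y":0.15,"z":0.2,"rx":0,"ry":0,"rz":-0.165,"claw":0.9},{"x":-0.436,"y":0.3,"z":0.2,"rx":0,"ry":0,"rz":-0.22,"claw":0.9},{"x":-0.436,"y":0.45,"z":0.2,"rx":0,"ry":0,"rz":-0.275,"claw":0.9},{"x":-0.436,"y":0.6,"z":0.2,"rx":0,"ry":0,"rz":-0.33,"claw":0.9},{"x":-0.436,"y":0.73,"z":0.2,"rx":0,"ry":0,"rz":-0.385,"claw":0.9},{"x":-0.436,"y":0.73,"z":0.2,"rx":0,"ry":0,"rz":-0.44,"claw":0.9}]'
cat >> h.py <<'E'
from scipy.spatial.transform import Rotation as Ro
CX,CY,YAW=.6507,-.0864,-.119
def clampw(X):
    return np.array([CX,CY,0])+Ro.from_euler("z",YAW).as_matrix()@(np.array(X)/1000)
def plan(X,tilt,flip=False):
    s=sense();R0=np.array(s["ee_rot"]);t=np.radians(tilt)
    z=[np.sin(t),0,-np.cos(t)];x=[-np.cos(t),0,-np.sin(t)];y=np.cross(z,x)
    R=Ro.from_euler("z",YAW).as_matrix()@np.array([x,y,z]).T
    W=clampw(X)
    print("shift",np.round((W-s["tcp_pos"])/.25,3),"turn",np.round(Ro.from_matrix(R@R0.T).as_rotvec()/np.pi,3),"W",np.round(W,4),"joints",np.round(s["joints"],1))
E
python3 -c "
from h import *
u=np.array([-.574,0,.819])
plan(np.array([0,180.5,50])+u*155,35)
d=clampw([-100*.574,0,0])-clampw([0,0,0]);print(d/.25, .0819/.25)"
```

```text
time_s: 12.3
tcp_pos: [0.5421, 0.1098, 0.2213]
ee_rot: [[-0.998, -0.057, -0.003], [-0.057, 0.998, -0.001], [0.003, -0.001, -1.0]]
wrist_force: [0.0, 0.1, 0.6]
gripper_width: 0.901
gripper_force: 0.0
shift [ 0.167 -0.026 -0.177] turn [-0.006 -0.196 -0.054] W [0.5838 0.1034 0.1769] joints [  28.2   15.2   -9.7   -0.   -65.3 -114.9]
[-0.22797623  0.02725796  0.        ] 0.3276
```

```bash
python3 -m pendant '[{"x":0,"y":0,"z":0,"rx":-0.0015,"ry":-0.05,"rz":-0.014,"claw":0.9},{"x":0,"y":0,"z":0,"rx":-0.003,"ry":-0.1,"rz":-0.028,"claw":0.9},{"x":0,"y":0,"z":0,"rx":-0.0045,"ry":-0.15,"rz":-0.042,"claw":0.9},{"x":0.08,"y":-0.013,"z":-0.09,"rx":-0.006,"ry":-0.196,"rz":-0.054,"claw":0.9},{"x":0.167,"y":-0.026,"z":-0.18,"rx":-0.006,"ry":-0.196,"rz":-0.054,"claw":0.9},{"x":0.167,"y":-0.026,"z":-0.18,"rx":-0.006,"ry":-0.196,"rz":-0.054,"claw":0.9},{"x":0.167,"y":-0.026,"z":-0.18,"rx":-0.006,"ry":-0.196,"rz":-0.054,"claw":0.9},{"x":0.167,"y":-0.026,"z":-0.18,"rx":-0.006,"ry":-0.196,"rz":-0.054,"claw":0.9}]'; python3 -c "
from h import *
u=np.array([-.574,0,.819])
plan(np.array([0,180.5,50])+u*55,35)
p=capture('wrist')
im=p['color'].copy()
s=sense();T=np.array(s['tcp_pos'])
for X,c in (([0,0,0],0),):pass
for n,y in (('fix',168),('trig',207)):
  for k in (0,48,95):
    q=proj(p,clampw(np.array([0,y,50])+u*k));print(n,k,q);cv2.circle(im,tuple(int(v) for v in q),3,(255,0,0),-1)
p2=dict(p);p2['color']=im;save(p2,'w7.png',1.4)"
```

```text
time_s: 13.3
tcp_pos: [0.5914, 0.096, 0.2094]
ee_rot: [[-0.842, 0.104, 0.529], [0.088, 0.995, -0.056], [-0.532, -0.0, -0.847]]
wrist_force: [-0.4, -0.8, 0.2]
gripper_width: 0.901
gripper_force: 0.0
shift [ 0.198  0.002 -0.457] turn [-0.002 -0.016 -0.005] W [0.6408 0.0966 0.095 ] joints [  24.4    7.2  -45.8   62.2  -17.8 -177.4]
fix 0 [275.53483666 172.93466827]
fix 48 [274.98786741 179.91759489]
fix 95 [274.2550903  189.27265241]
trig 0 [311.67007975 173.33220168]
trig 48 [316.80303349 180.36833218]
trig 95 [323.67676924 189.79068511]
```

View pics/w7.png

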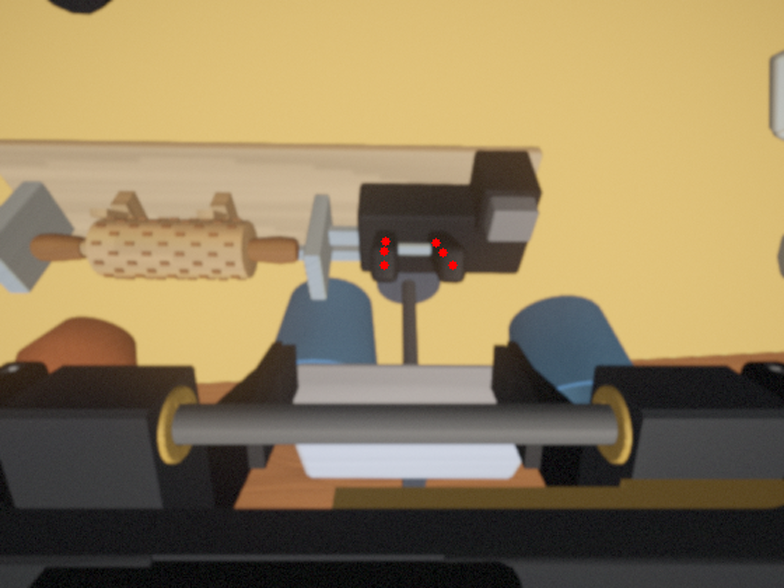

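The picture matches the clamp model: the projected bar points fall on the bars at (384,250) and (445,250). However, joint 6 is at its limit (-177.4), so this half turn of the grasp won't reach. I'll check whether the camera is in the way of the other one.

```bash
python3 -c "
from h import *
p=capture('wrist');s=sense();c,_=ray(p,(0,0));print(np.array(s['ee_rot']).T@(c-np.array(s['tcp_pos'])))
R=np.array(s['ee_rot'])
T=np.array(p['world_to_cam'])[:3,:3];print('cam look in tool',R.T@(T.T@[0,0,-1]))"
```

```text
[ 0.08004413 -0.00057273 -0.16076162]
cam look in tool [-2.93352980e-01 -6.12894983e-04  9.56004003e-01]
```

```bash
python3 -m pendant '[{"x":-0.1,"y":0,"z":0.05,"rx":-0.031,"ry":0.003,"rz":0.05,"claw":0.9},{"x":-0.2,"y":0,"z":0.05,"rx":-0.062,"ry":0.006,"rz":0.1,"claw":0.9},{"x":-0.2,"y":0,"z":0.05,"rx":-0.094,"ry":0.01,"rz":0.15,"claw":0.9},{"x":-0.2,"y":0,"z":0.05,"rx":-0.125,"ry":0.013,"rz":0.2,"claw":0.9},{"x":-0.2,"y":0,"z":0.05,"rx":-0.156,"ry":0.016,"rz":0.25,"claw":0.9},{"x":-0.2,"y":0,"z":0.05,"rx":-0.187,"ry":0.02,"rz":0.3,"claw":0.9},{"x":-0.2,"y":0,"z":0.05,"rx":-0.219,"ry":0.023,"rz":0.35,"claw":0.9},{"x":-0.2,"y":0,"z":0.05,"rx":-0.25,"ry":0.026,"rz":0.4,"claw":0.9}]'
python3 - <<'E'
s=open('h.py').read().replace('y=np.cross(z,x)','x=[-v for v in x] if flip else x;y=np.cross(z,x)');open('h.py','w').write(s)
from h import *
plan(np.array([0,180.5,50])+np.array([-.574,0,.819])*155,35,True)
E
```

```text
time_s: 14.4
tcp_pos: [0.5411, 0.0958, 0.2216]
ee_rot: [[-0.17, -0.83, 0.531], [-0.985, 0.166, -0.055], [-0.042, -0.533, -0.845]]
wrist_force: [0.0, -1.0, 0.4]
gripper_width: 0.9
gripper_force: 0.0
shift [ 0.171  0.03  -0.179] turn [-0.29   0.021  0.433] W [0.5838 0.1034 0.1769] joints [ 28.7   1.6 -49.8  58.9 -20.8 -92. ]
```

```bash
python3 -m pendant '[{"x":0,"y":0,"z":0,"rx":-0.033,"ry":0.002,"rz":0.049,"claw":0.9},{"x":0,"y":0,"z":0,"rx":-0.066,"ry":0.005,"rz":0.098,"claw":0.9},{"x":0,"y":0,"z":0,"rx":-0.099,"ry":0.007,"rz":0.148,"claw":0.9},{"x":0,"y":0,"z":0,"rx":-0.132,"ry":0.01,"rz":0.197,"claw":0.9},{"x":0,"y":0,"z":0,"rx":-0.165,"ry":0.012,"rz":0.246,"claw":0.9},{"x":0,"y":0,"z":0,"rx":-0.198,"ry":0.014,"rz":0.295,"claw":0.9},{"x":0,"y":0,"z":0,"rx":-0.231,"ry":0.017,"rz":0.345,"claw":0.9},{"x":0,"y":0,"z":0,"rx":-0.264,"ry":0.019,"rz":0.394,"claw":0.9}]'; python3 -c "
from h import *
plan(np.array([0,180.5,50])+np.array([-.574,0,.819])*155,35,True)"
```

```text
time_s: 15.4
tcp_pos: [0.5412, 0.096, 0.2218]
ee_rot: [[0.788, -0.238, 0.568], [-0.241, -0.968, -0.07], [0.566, -0.082, -0.82]]
wrist_force: [-0.2, -0.4, -0.1]
gripper_width: 0.898
gripper_force: 0.0
shift [ 0.17   0.03  -0.179] turn [-0.026  0.003  0.039] W [0.5838 0.1034 0.1769] joints [ 24.1   1.2 -53.1  74.6 -17.9 -18.4]
```

```bash
python3 -m pendant '[{"x":0.08,"y":0.02,"z":-0.08,"rx":-0.026,"ry":0.003,"rz":0.039,"claw":1},{"x":0.17,"y":0.03,"z":-0.18,"rx":-0.026,"ry":0.003,"rz":0.039,"claw":1},{"x":0.17,"y":0.03,"z":-0.18,"rx":-0.026,"ry":0.003,"rz":0.039,"claw":1},{"x":0.227,"y":0.023,"z":-0.261,"rx":-0.026,"ry":0.003,"rz":0.039,"claw":1},{"x":0.284,"y":0.016,"z":-0.343,"rx":-0.026,"ry":0.003,"rz":0.039,"claw":1},{"x":0.284,"y":0.016,"z":-0.343,"rx":-0.026,"ry":0.003,"rz":0.039,"claw":1},{"x":0.284,"y":0.016,"z":-0.343,"rx":-0.026,"ry":0.003,"rz":0.039,"claw":1},{"x":0.284,"y":0.016,"z":-0.343,"rx":-0.026,"ry":0.003,"rz":0.039,"claw":1}]'; python3 -c "
from h import *
plan(np.array([0,180.5,50])+np.array([-.574,0,.819])*55,35,True)"
```

```text
time_s: 16.4
tcp_pos: [0.6144, 0.104, 0.1505]
ee_rot: [[0.827, -0.129, 0.548], [-0.103, -0.992, -0.077], [0.553, 0.007, -0.833]]
wrist_force: [-0.5, 0.1, 0.2]
gripper_width: 0.998
gripper_force: 0.0
shift [ 0.106 -0.03  -0.222] turn [ 0.001 -0.008  0.003] W [0.6408 0.0966 0.095 ] joints [  6.8  13.6 -48.  117.6  -9.2 -39.6]
```

The wrist is running into its joint 4 and 5 limits. I'll fit a quick kinematic model from the logged states and use it to choose a reachable tilt.

```bash
cat > kin.py <<'E'
from h import *
from scipy.optimize import least_squares
D=[([14.817,22.042,.453,0,-68.411,-14.817],[.625,0,.2225],[[0,-1,0],[-1,0,0],[0,0,-1]]),
([28.2,15.2,-9.7,0,-65.3,-114.9],[.5421,.1098,.2213],[[-.998,-.057,-.003],[-.057,.998,-.001],[.003,-.001,-1]]),
([24.4,7.2,-45.8,62.2,-17.8,-177.4],[.5914,.096,.2094],[[-.842,.104,.529],[.088,.995,-.056],[-.532,0,-.847]]),
([28.7,1.6,-49.8,58.9,-20.8,-92],[.5411,.0958,.2216],[[-.17,-.83,.531],[-.985,.166,-.055],[-.042,-.533,-.845]]),
([24.1,1.2,-53.1,74.6,-17.9,-18.4],[.5412,.096,.2218],[[.788,-.238,.568],[-.241,-.968,-.07],[.566,-.082,-.82]]),
([6.8,13.6,-48,117.6,-9.2,-39.6],[.6144,.104,.1505],[[.827,-.129,.548],[-.103,-.992,-.077],[.553,.007,-.833]])]
E=lambda a,v:Ro.from_euler(a,v,degrees=True).as_matrix()
def fk(j,q,s4,s6,R0):
    b=j[1]-j[2];Rz=E("z",j[0]);F=Rz@E("y",b)
    w=Rz@(np.array([q[0],0,q[1]])+E("y",j[1])@[0,0,q[2]])+F@[q[3],0,q[4]]
    R=F@E("x",s4*j[3])@E("y",-j[4])@E("x",s6*j[5])@R0
    return w+q[5]*R[:,2],R
def fit():
    best=None
    for s4 in(1,-1):
        for s6 in(1,-1):
            j=D[0][0];b=j[1]-j[2];R0=(E("z",j[0])@E("y",b)@E("x",s4*j[3])@E("y",-j[4])@E("x",s6*j[5])).T@np.array(D[0][2])
            r=lambda q:np.concatenate([np.r_[(fk(j,q,s4,s6,R0)[0]-p),.2*(fk(j,q,s4,s6,R0)[1]-np.array(R)).ravel()] for j,p,R in D])
            o=least_squares(r,[0,.35,.4,.4,0,.25])
            if best is None or o.cost<best[0]:best=(o.cost,o.x,s4,s6,R0,np.abs(o.fun).max())
    return best
B=fit()
LO=np.array([-179,-69,-61,-181,-171,-177]);HI=np.array([179,118,80.5,117.5,-9.3,177])
def ik(X,tilt,flip,s0):
    t=np.radians(tilt);z=[np.sin(t),0,-np.cos(t)];x=np.array([-np.cos(t),0,-np.sin(t)])*(-1 if flip else 1)
    R=Ro.from_euler("z",YAW).as_matrix()@np.array([x,np.cross(z,x),z]).T;W=clampw(X)
    def r(j):
        p,Q=fk(j,*B[1:5]);return np.r_[(p-W)*10,(Q-R).ravel()]
    o=least_squares(r,np.clip(s0,LO+1,HI-1),bounds=(LO,HI),x_scale=50.);return o.x,np.sqrt(2*o.cost)
if __name__=="__main__":
    np.set_printoptions(precision=1,suppress=True);print(B[0],np.round(B[1],3),B[2:4],B[5])
    u=np.array([-.574,0,.819])
    for tilt,k in((35,55),(28,65),(32,60)):
      for flip in(0,1):
        sol=[]
        for j4 in(-150,-60,0,60,110):
          for j6 in(-150,-60,30,120):
            j,c=ik(np.array([0,180.5,50])+u*k,tilt,flip,[10,20,-30,j4,-25,j6])
            if c<.02 and not any(np.abs(j-a).max()<3 for a in sol): sol.append(j)
        print(tilt,flip,sol)
E
python3 kin.py
```

```text
0.03162899993094872 [ 0.1  0.3  0.5  0.3 -0.   0.5] (-1, -1) 0.15395667038075894
35 0 []
35 1 []
28 0 [array([ 16.8,  24. , -44.2, 111.1, -11.6, 137.4])]
28 1 [array([ 16.8,  24. , -44.2, 111.1, -11.6, -42.6])]
32 0 []
32 1 []
```

Run:
```python
from kin import *
np.set_printoptions(precision=3,suppress=True)
print(B[4])
for j,p,R in D:
    a,Q=fk(j,*B[1:5]);print(a-p,np.degrees(Ro.from_matrix(Q@np.array(R).T).as_rotvec()), "z",Q[:,2],np.array(R)[:,2])
s=sense();print(s["joints"],s["ee_rot"],s["tcp_pos"],s["time_s"])
```

```text
[[ 0.  0.  1.]
 [-1. -0.  0.]
 [-0. -1.  0.]]
[-0.043  0.154  0.001] [0. 0. 0.] z [-0. -0. -1.] [ 0  0 -1]
[-0.074  0.141  0.006] [-0.032  0.006  0.031] z [-0.003 -0.002 -1.   ] [-0.003 -0.001 -1.   ]
[-0.013  0.023 -0.009] [-0.05  -0.055 -0.021] z [ 0.53  -0.057 -0.846] [ 0.529 -0.056 -0.847]
[-0.013  0.026 -0.011] [ 0.002 -0.029 -0.014] z [ 0.532 -0.055 -0.845] [ 0.531 -0.055 -0.845]
[-0.001 -0.011 -0.009] [-0.063  0.035  0.014] z [ 0.567 -0.071 -0.82 ] [ 0.568 -0.07  -0.82 ]
[ 0.018 -0.097  0.022] [-0.01   0.004 -0.021] z [ 0.548 -0.077 -0.833] [ 0.548 -0.077 -0.833]
[  6.799  13.65  -47.951 117.57   -9.198 -39.563] [[ 0.827 -0.129  0.548]
 [-0.103 -0.992 -0.077]
 [ 0.553  0.007 -0.833]] [0.614 0.104 0.151] 16.4
```

```bash
sed -i 's/np.array(\[q\[0\],0,q\[1\]\])/np.array([q[0],q[6],q[1]])/; s/\[0,.35,.4,.4,0,.25\]/[0,.35,.4,.4,0,.25,-.16]/; s/((35,55),(28,65),(32,60))/((35,55),(32,60),(28,65),(25,70))/' kin.py; python3 kin.py
```

```text
0.016058032649003764 [ 0.4 -0.3  0.5  0.   0.2  0.1 -0.1] (-1, -1) 0.152230782348323
35 0 []
35 1 []
32 0 []
32 1 []
28 0 []
28 1 []
25 0 []
25 1 []
```

```bash
python3 - <<'E'
s=open('kin.py').read()
a=s.index("def fk");b=s.index("LO=")
s=s[:a]+'''R0=np.array([[0,0,1],[-1,0,0],[0,-1,0.]])
def basis(j):
    Rz=E("z",j[0]);U=Rz@E("y",j[1]);F=Rz@E("y",j[1]-j[2]);G=F@E("x",-j[3]);H=G@E("y",-j[4]);R=H@E("x",-j[5])@R0
    return np.c_[Rz[:,0],Rz[:,1],[0,0,1],U[:,2],F[:,0],F[:,2],G[:,1],G[:,2],H[:,2],R[:,2]],R
def fit():
    A=np.vstack([basis(j)[0] for j,p,R in D]);y=np.concatenate([p for j,p,R in D])
    q=np.linalg.lstsq(np.vstack([A,1e-3*np.eye(10)]),np.r_[y,np.zeros(10)],rcond=None)[0];return q,np.abs(A@q-y).max()
B=fit()
def fk(j):
    A,R=basis(j);return A@B[0],R
'''+s[b:].replace("fk(j,*B[1:5])","fk(j)").replace("print(B[0],np.round(B[1],3),B[2:4],B[5])","print(np.round(B[0],3),round(B[1],4))")
open('kin.py','w').write(s)
E
python3 kin.py
```

```text
[ 0.   0.   0.2  0.6  0.4 -0.  -0.2  0.  -0.   0.3] 0.0007
35 0 []
35 1 []
32 0 []
32 1 []
28 0 []
28 1 []
25 0 [array([  20.8,   19.7,  -42.4,   62.1,  -12.6, -177. ]), array([ 18.8,  19.4, -43.7,  69.9, -11.3, 177. ])]
25 1 [array([ 19.3,  19.5, -43.4,  68. , -11.6,  -1.6])]
```

```bash
cat > srch.py <<'E'
from kin import *
np.set_printoptions(precision=1,suppress=True)
rng=np.random.default_rng(0);u=np.array([-.574,0,.819])
def search(X,tilt,n=25,tol=.02):
    for flip in(0,1):
        sol=[];best=9
        for _ in range(n):
            j,c=ik(X,tilt,flip,[rng.uniform(-60,60),rng.uniform(0,50),rng.uniform(-60,20),rng.uniform(-180,117),rng.uniform(-90,-10),rng.uniform(-170,170)])
            best=min(best,c)
            if c<tol and not any(np.abs(j-a).max()<5 for a in sol): sol.append(j)
        print(tilt,flip,round(best,3),sol)
E
python3 - <<'E'
from srch import *
print(np.round(B[0],4))
for t,k in((35,55),(30,62),(25,70)): search(np.array([0,180.5,50])+u*k,t)
E
```

```text
[ 0.   0.   0.2  0.6  0.4 -0.  -0.2  0.  -0.   0.3]
35 0 0.136 []
35 1 0.136 []
30 0 0.048 []
30 1 0.048 []
25 0 0.011 [array([  20.8,   19.7,  -42.4,   62.1,  -12.6, -177. ])]
25 1 0.0 [array([ 19.3,  19.5, -43.4,  68. , -11.6,  -1.6])]
```

Run:
```python
from srch import *
for t,k in((42,55),(50,55),(60,55),(27,68)): search(np.array([0,180.5,50])+u*k,t)
print(np.round(sense()["joints"],1))
```

```text
42 0 0.014 [array([  -5.7,   21.6,  -38.2, -181. ,  -11.8,   90.1])]
42 1 0.014 [array([  -5.7,   21.6,  -38.2, -181. ,  -11.8,  -89.9])]
50 0 0.013 [array([  -5.5,   23.5,  -43.4, -181. ,  -26.9,   90.1])]
50 1 0.013 [array([  -5.5,   23.5,  -43.4, -181. ,  -26.9,  -89.9])]
60 0 0.012 [array([  -5.4,   28.2,  -49. , -181. ,  -47.1,   90. ])]
60 1 0.012 [array([  -5.4,   28.2,  -49. , -181. ,  -47.1,  -90. ])]
27 0 0.015 [array([ 13.3,  19.3, -45.6,  89.8,  -9.3, 162.1])]
27 1 0.015 [array([ 13.3,  19.3, -45.6,  89.8,  -9.3, -17.9])]
[  6.8  13.6 -48.  117.6  -9.2 -39.6]
```

Run:
```python
from srch import *
u25=np.array([-.423,0,.906]);g=np.array([0,180.5,50])+u*74
j=sense()["joints"]
for X,t in((g+u25*60,28),(g+u25*60,25),(g+u25*30,25),(g,25)):
    j,c=ik(X,t,True,j);print(t,round(c,4),j)
plan(g+u25*60,25,True); d=clampw(g)-clampw(g+u25*60);print(np.round(d/.25,3))
# tab candidates
for t in(25,):
    search(np.array([-42,252,80]),t)
```

```text
28 0.0 [ 24.7  12.6 -43.8  57.4 -16.9   5.3]
25 0.0 [ 28.2  13.5 -38.   39.7 -22.4  20.1]
25 0.0 [ 25.3  16.4 -40.4  48.7 -17.4  13. ]
25 0.0 [ 20.2  19.1 -43.2  65.4 -12.2   0.3]
shift [-0.  -0.   0.1] turn [0. 0. 0.] W [0.6 0.1 0.2] joints [  6.8  13.6 -48.  117.6  -9.2 -39.6]
[ 0.1 -0.  -0.2]
25 0 0.0 [array([ 22.5,  23.5, -42.4,  80.9, -12.1, 162.3])]
25 1 0.0 [array([ 22.5,  23.5, -42.4,  80.9, -12.1, -17.7])]
```

Run:
```python
from h import *
np.set_printoptions(precision=4,suppress=True)
u=np.array([-.574,0,.819]);u25=np.array([-.423,0,.906]);g=np.array([0,180.5,50])+u*74
plan(g+u25*60,25,True); d=clampw(g)-clampw(g+u25*60);print(np.round(d/.25,3))
```

```text
shift [-0.038 -0.012  0.058] turn [0.008 0.047 0.003] W [0.6048 0.1009 0.165 ] joints [  6.8  13.6 -48.  117.6  -9.2 -39.6]
[ 0.101 -0.012 -0.217]
```

```bash
python3 -m pendant '[{"x":-0.06,"y":0,"z":0.08,"rx":0.002,"ry":0.012,"rz":0.001,"claw":1},{"x":-0.1,"y":0,"z":0.12,"rx":0.004,"ry":0.024,"rz":0.002,"claw":1},{"x":-0.1,"y":0,"z":0.12,"rx":0.008,"ry":0.047,"rz":0.003,"claw":1},{"x":-0.1,"y":0,"z":0.12,"rx":0.008,"ry":0.047,"rz":0.003,"claw":1},{"x":-0.038,"y":-0.012,"z":0.058,"rx":0.008,"ry":0.047,"rz":0.003,"claw":1},{"x":-0.038,"y":-0.012,"z":0.058,"rx":0.008,"ry":0.047,"rz":0.003,"claw":1},{"x":-0.038,"y":-0.012,"z":0.058,"rx":0.008,"ry":0.047,"rz":0.003,"claw":1},{"x":-0.038,"y":-0.012,"z":0.058,"rx":0.008,"ry":0.047,"rz":0.003,"claw":1}]'
python3 - <<'E'
from h import *
u=np.array([-.574,0,.819]);g=np.array([0,180.5,50])+u*74
plan(g,25,True)
E
```

```text
time_s: 17.4
tcp_pos: [0.6053, 0.0999, 0.1649]
ee_rot: [[0.9, -0.119, 0.42], [-0.107, -0.993, -0.052], [0.423, 0.002, -0.906]]
wrist_force: [-0.9, 0.2, -0.2]
gripper_width: 1.0
gripper_force: 0.0
shift [ 0.099 -0.008 -0.217] turn [0.001 0.    0.   ] W [0.63   0.0979 0.1106] joints [ 28.1  13.6 -38.   39.9 -22.4  19.9]
```

Tracking is exact. Now I'll advance onto the bars with the claw open, then start the first squeeze.

```bash
python3 -m pendant '[{"x":0.03,"y":-0.002,"z":-0.06,"rx":0,"ry":0,"rz":0,"claw":1},{"x":0.06,"y":-0.005,"z":-0.13,"rx":0,"ry":0,"rz":0,"claw":1},{"x":0.08,"y":-0.007,"z":-0.175,"rx":0,"ry":0,"rz":0,"claw":1},{"x":0.1,"y":-0.009,"z":-0.217,"rx":0,"ry":0,"rz":0,"claw":1},{"x":0.1,"y":-0.009,"z":-0.217,"rx":0,"ry":0,"rz":0,"claw":1},{"x":0.1,"y":-0.009,"z":-0.217,"rx":0,"ry":0,"rz":0,"claw":0.9},{"x":0.1,"y":-0.009,"z":-0.217,"rx":0,"ry":0,"rz":0,"claw":0.85},{"x":0.1,"y":-0.009,"z":-0.217,"rx":0,"ry":0,"rz":0,"claw":0.8}]'; python3 -c "
from h import *
p=capture('side');save(p,'s8.png',5,(250,140,390,260))"
```

```text
time_s: 18.4
tcp_pos: [0.6304, 0.0989, 0.1107]
ee_rot: [[0.9, -0.119, 0.42], [-0.107, -0.993, -0.051], [0.423, 0.001, -0.906]]
wrist_force: [-0.4, -0.7, -0.2]
gripper_width: 0.826
gripper_force: 0.0
```

View pics/s8.png

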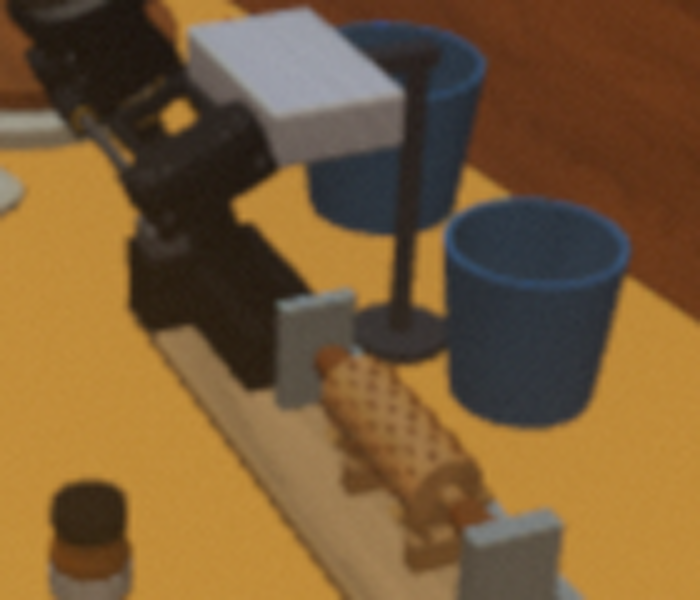

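The picture shows the pin at crop (400,430) lying in both V supports, and the gripper over the bars clear of the lamp. Squeezing now.

```bash
python3 -m pendant '[{"x":0,"y":0,"z":0,"rx":0,"ry":0,"rz":0,"claw":0.4},{"x":0,"y":0,"z":0,"rx":0,"ry":0,"rz":0,"claw":0.4},{"x":0,"y":0,"z":0,"rx":0,"ry":0,"rz":0,"claw":0.4},{"x":0,"y":0,"z":0,"rx":0,"ry":0,"rz":0,"claw":0.4},{"x":0,"y":0,"z":0,"rx":0,"ry":0,"rz":0,"claw":0.4},{"x":0,"y":0,"z":0,"rx":0,"ry":0,"rz":0,"claw":0.4},{"x":0,"y":0,"z":0,"rx":0,"ry":0,"rz":0,"claw":0.4},{"x":0,"y":0,"z":0,"rx":0,"ry":0,"rz":0,"claw":0.4}]'; python3 -m pendant '[{"x":0,"y":0,"z":0,"rx":0,"ry":0,"rz":0,"claw":0.92},{"x":0,"y":0,"z":0,"rx":0,"ry":0,"rz":0,"claw":0.92},{"x":0,"y":0,"z":0,"rx":0,"ry":0,"rz":0,"claw":0.92},{"x":0,"y":0,"z":0,"rx":0,"ry":0,"rz":0,"claw":0.92},{"x":0,"y":0,"z":0,"rx":0,"ry":0,"rz":0,"claw":0.92},{"x":0,"y":0,"z":0,"rx":0,"ry":0,"rz":0,"claw":0.92},{"x":0,"y":0,"z":0,"rx":0,"ry":0,"rz":0,"claw":0.92},{"x":0,"y":0,"z":0,"rx":0,"ry":0,"rz":0,"claw":0.92}]'
```

```text
time_s: 19.45
tcp_pos: [0.6305, 0.0981, 0.1102]
ee_rot: [[0.9, -0.12, 0.419], [-0.108, -0.993, -0.052], [0.422, 0.001, -0.907]]
wrist_force: [2.6, -1.9, -0.5]
gripper_width: 0.47
gripper_force: 30.0
time_s: 20.45
tcp_pos: [0.6303, 0.0983, 0.11]
ee_rot: [[0.9, -0.12, 0.418], [-0.108, -0.993, -0.052], [0.422, 0.001, -0.907]]
wrist_force: [0.5, -0.8, 0.2]
gripper_width: 0.918
gripper_force: 0.0
```

```bash
python3 -m pendant '[{"x":0,"y":0,"z":0,"rx":0,"ry":0,"rz":0,"claw":0.4},{"x":0,"y":0,"z":0,"rx":0,"ry":0,"rz":0,"claw":0.4},{"x":0,"y":0,"z":0,"rx":0,"ry":0,"rz":0,"claw":0.4},{"x":0,"y":0,"z":0,"rx":0,"ry":0,"rz":0,"claw":0.4},{"x":0,"y":0,"z":0,"rx":0,"ry":0,"rz":0,"claw":0.4},{"x":0,"y":0,"z":0,"rx":0,"ry":0,"rz":0,"claw":0.4},{"x":0,"y":0,"z":0,"rx":0,"ry":0,"rz":0,"claw":0.4},{"x":0,"y":0,"z":0,"rx":0,"ry":0,"rz":0,"claw":0.4}]'; python3 -m pendant '[{"x":0,"y":0,"z":0,"rx":0,"ry":0,"rz":0,"claw":0.92},{"x":0,"y":0,"z":0,"rx":0,"ry":0,"rz":0,"claw":0.92},{"x":0,"y":0,"z":0,"rx":0,"ry":0,"rz":0,"claw":0.92},{"x":0,"y":0,"z":0,"rx":0,"ry":0,"rz":0,"claw":0.92},{"x":0,"y":0,"z":0,"rx":0,"ry":0,"rz":0,"claw":0.92},{"x":0,"y":0,"z":0,"rx":0,"ry":0,"rz":0,"claw":0.92},{"x":0,"y":0,"z":0,"rx":0,"ry":0,"rz":0,"claw":0.92},{"x":0,"y":0,"z":0,"rx":0,"ry":0,"rz":0,"claw":0.92}]';python3 -m pendant '[{"x":0,"y":0,"z":0,"rx":0,"ry":0,"rz":0,"claw":0.4},{"x":0,"y":0,"z":0,"rx":0,"ry":0,"rz":0,"claw":0.4},{"x":0,"y":0,"z":0,"rx":0,"ry":0,"rz":0,"claw":0.4},{"x":0,"y":0,"z":0,"rx":0,"ry":0,"rz":0,"claw":0.4},{"x":0,"y":0,"z":0,"rx":0,"ry":0,"rz":0,"claw":0.4},{"x":0,"y":0,"z":0,"rx":0,"ry":0,"rz":0,"claw":0.4},{"x":0,"y":0,"z":0,"rx":0,"ry":0,"rz":0,"claw":0.4},{"x":0,"y":0,"z":0,"rx":0,"ry":0,"rz":0,"claw":0.4}]'
```

```text
time_s: 21.45
tcp_pos: [0.6304, 0.0981, 0.1099]
ee_rot: [[0.9, -0.12, 0.418], [-0.108, -0.993, -0.052], [0.422, 0.001, -0.907]]
wrist_force: [4.6, -2.4, -4.5]
gripper_width: 0.471
gripper_force: 30.0
time_s: 22.45
tcp_pos: [0.6303, 0.0983, 0.11]
ee_rot: [[0.9, -0.12, 0.419], [-0.108, -0.993, -0.052], [0.422, 0.001, -0.907]]
wrist_force: [0.7, 1.1, -0.3]
gripper_width: 0.923
gripper_force: 0.0
time_s: 23.45
tcp_pos: [0.6307, 0.0999, 0.11]
ee_rot: [[0.9, -0.117, 0.419], [-0.106, -0.993, -0.048], [0.422, -0.001, -0.907]]
wrist_force: [2.5, 4.8, -5.1]
gripper_width: 0.508
gripper_force: 29.9
```

The third squeeze stopped short (44 mm against 41), so the handle should be home. One more squeeze will confirm it.

```bash
python3 -m pendant '[{"x":0,"y":0,"z":0,"rx":0,"ry":0,"rz":0,"claw":0.92},{"x":0,"y":0,"z":0,"rx":0,"ry":0,"rz":0,"claw":0.92},{"x":0,"y":0,"z":0,"rx":0,"ry":0,"rz":0,"claw":0.92},{"x":0,"y":0,"z":0,"rx":0,"ry":0,"rz":0,"claw":0.92},{"x":0,"y":0,"z":0,"rx":0,"ry":0,"rz":0,"claw":0.92},{"x":0,"y":0,"z":0,"rx":0,"ry":0,"rz":0,"claw":0.92},{"x":0,"y":0,"z":0,"rx":0,"ry":0,"rz":0,"claw":0.92},{"x":0,"y":0,"z":0,"rx":0,"ry":0,"rz":0,"claw":0.92}]';python3 -m pendant '[{"x":0,"y":0,"z":0,"rx":0,"ry":0,"rz":0,"claw":0.4},{"x":0,"y":0,"z":0,"rx":0,"ry":0,"rz":0,"claw":0.4},{"x":0,"y":0,"z":0,"rx":0,"ry":0,"rz":0,"claw":0.4},{"x":0,"y":0,"z":0,"rx":0,"ry":0,"rz":0,"claw":0.4},{"x":0,"y":0,"z":0,"rx":0,"ry":0,"rz":0,"claw":0.4},{"x":0,"y":0,"z":0,"rx":0,"ry":0,"rz":0,"claw":0.4},{"x":0,"y":0,"z":0,"rx":0,"ry":0,"rz":0,"claw":0.4},{"x":0,"y":0,"z":0,"rx":0,"ry":0,"rz":0,"claw":0.4}]'
python3 - <<'E'
from h import *
p=capture("side");np.set_printoptions(precision=4,suppress=True)
for o in regions_of(p,"pin_center")[:4]:
    ys,xs=np.nonzero(o["region"]);pts=np.c_[xs,ys].astype(float);m=pts.mean(0);u=np.linalg.svd(pts-m,full_matrices=False)[2][0];s=(pts-m)@u
    W=np.array([at_z(p,m+u*np.percentile(s,q),.06) for q in(.5,99.5)]);print(o["conf"],W.ravel(),np.linalg.norm(W[0]-W[1]))
E
```

```text
time_s: 24.45
tcp_pos: [0.6303, 0.0983, 0.1101]
ee_rot: [[0.9, -0.12, 0.419], [-0.108, -0.993, -0.051], [0.422, 0.001, -0.907]]
wrist_force: [-0.3, 0.1, -0.0]
gripper_width: 0.917
gripper_force: 0.0
time_s: 25.45
tcp_pos: [0.6311, 0.1029, 0.11]
ee_rot: [[0.901, -0.112, 0.42], [-0.103, -0.994, -0.043], [0.422, -0.005, -0.906]]
wrist_force: [2.1, 7.7, -2.8]
gripper_width: 0.578
gripper_force: 30.2
0.83 [0.3362 0.2395 0.06   0.1748 0.2062 0.06  ] 0.16478787940823736
0.77 [ 0.663  -0.0011  0.06    0.6464 -0.1618  0.06  ] 0.16157344623449185
```

Squeezed again, the trigger stops at about 4.7 mm of stroke, as expected with the handle home. Now I'll open, back out, shift over the tab and close the fingers.

```bash
python3 -m pendant '[{"x":0,"y":0,"z":0,"rx":0,"ry":0,"rz":0,"claw":1},{"x":0,"y":0,"z":0,"rx":0,"ry":0,"rz":0,"claw":1},{"x":0,"y":0,"z":0,"rx":0,"ry":0,"rz":0,"claw":1},{"x":0,"y":0,"z":0,"rx":0,"ry":0,"rz":0,"claw":1},{"x":0,"y":0,"z":0,"rx":0,"ry":0,"rz":0,"claw":1},{"x":-0.03,"y":0.004,"z":0.065,"rx":0,"ry":0,"rz":0,"claw":1},{"x":-0.07,"y":0.008,"z":0.15,"rx":0,"ry":0,"rz":0,"claw":1},{"x":-0.101,"y":0.012,"z":0.217,"rx":0,"ry":0,"rz":0,"claw":1}]'
python3 - <<'E'
from srch import *
np.set_printoptions(precision=3,suppress=True)
plan([-63,252,134],25,True)
print((clampw([-38,252,86])-clampw([-63,252,134]))/.25)
j=sense()["joints"]
for X in([-63,252,134],[-38,252,86],[-38,252,72]):
    j,c=ik(X,25,True,j);print(c,j)
E
```

```text
time_s: 26.55
tcp_pos: [0.6047, 0.1016, 0.1651]
ee_rot: [[0.9, -0.12, 0.419], [-0.108, -0.993, -0.051], [0.422, 0.001, -0.907]]
wrist_force: [-0.3, 0.1, 1.0]
gripper_width: 1.001
gripper_force: 0.0
shift [ 0.053  0.279 -0.124] turn [ 0. -0.  0.] W [0.618 0.171 0.134] joints [ 28.4  13.6 -37.9  39.5 -22.5  20. ]
[ 0.099 -0.012 -0.192]
9.364909711861803e-13 [ 32.278  18.484 -37.99   49.56  -20.498   5.93 ]
2.426365779554742e-15 [ 24.18   23.405 -41.234  74.383 -13.061 -12.558]
1.8962895556603605e-14 [ 20.58   24.396 -42.493  86.869 -11.231 -21.97 ]
```

```bash
python3 -m pendant '[{"x":0,"y":0.14,"z":0,"rx":0,"ry":0,"rz":0,"claw":0},{"x":0.02,"y":0.279,"z":0,"rx":0,"ry":0,"rz":0,"claw":0},{"x":0.053,"y":0.279,"z":-0.06,"rx":0,"ry":0,"rz":0,"claw":0},{"x":0.053,"y":0.279,"z":-0.124,"rx":0,"ry":0,"rz":0,"claw":0},{"x":0.053,"y":0.279,"z":-0.124,"rx":0,"ry":0,"rz":0,"claw":0},{"x":0.053,"y":0.279,"z":-0.124,"rx":0,"ry":0,"rz":0,"claw":0},{"x":0.053,"y":0.279,"z":-0.124,"rx":0,"ry":0,"rz":0,"claw":0},{"x":0.053,"y":0.279,"z":-0.124,"rx":0,"ry":0,"rz":0,"claw":0}]'; python3 -m pendant '[{"x":0.03,"y":-0.004,"z":-0.06,"rx":0,"ry":0,"rz":0,"claw":0},{"x":0.06,"y":-0.008,"z":-0.12,"rx":0,"ry":0,"rz":0,"claw":0},{"x":0.08,"y":-0.01,"z":-0.155,"rx":0,"ry":0,"rz":0,"claw":0},{"x":0.099,"y":-0.012,"z":-0.18,"rx":0,"ry":0,"rz":0,"claw":0},{"x":0.099,"y":-0.012,"z":-0.195,"rx":0,"ry":0,"rz":0,"claw":0},{"x":0.099,"y":-0.012,"z":-0.21,"rx":0,"ry":0,"rz":0,"claw":0},{"x":0.099,"y":-0.012,"z":-0.22,"rx":0,"ry":0,"rz":0,"claw":0},{"x":0.099,"y":-0.012,"z":-0.22,"rx":0,"ry":0,"rz":0,"claw":0}]'
```

```text
time_s: 27.55
tcp_pos: [0.6186, 0.1714, 0.1341]
ee_rot: [[0.9, -0.119, 0.42], [-0.108, -0.993, -0.051], [0.423, 0.0, -0.906]]
wrist_force: [0.6, 0.7, 0.4]
gripper_width: 0.175
gripper_force: 0.0
time_s: 28.55
tcp_pos: [0.6437, 0.1681, 0.0793]
ee_rot: [[0.9, -0.12, 0.42], [-0.108, -0.993, -0.051], [0.423, 0.001, -0.906]]
wrist_force: [-0.3, -0.1, 3.0]
gripper_width: 0.007
gripper_force: 1.5
```

```bash
python3 -m pendant '[{"x":0,"y":0,"z":-0.01,"rx":0,"ry":0,"rz":0,"claw":0},{"x":0,"y":0,"z":-0.018,"rx":0,"ry":0,"rz":0,"claw":0},{"x":0,"y":0,"z":-0.024,"rx":0,"ry":0,"rz":0,"claw":0},{"x":0,"y":0,"z":-0.028,"rx":0,"ry":0,"rz":0,"claw":0},{"x":0,"y":0,"z":-0.032,"rx":0,"ry":0,"rz":0,"claw":0},{"x":0,"y":0,"z":-0.032,"rx":0,"ry":0,"rz":0,"claw":0},{"x":0,"y":0,"z":-0.032,"rx":0,"ry":0,"rz":0,"claw":0},{"x":0,"y":0,"z":-0.032,"rx":0,"ry":0,"rz":0,"claw":0}]'
```

```text
time_s: 29.55
tcp_pos: [0.6444, 0.1683, 0.0752]
ee_rot: [[0.897, -0.119, 0.426], [-0.108, -0.993, -0.051], [0.429, -0.0, -0.903]]
wrist_force: [-12.3, -1.9, 21.7]
gripper_width: 0.009
gripper_force: 10.7
```

The tab is at its stop (22 N). Next I'll retreat and check the jaw.

```bash
python3 -m pendant '[{"x":0,"y":0,"z":0.04,"rx":0,"ry":0,"rz":0,"claw":0},{"x":-0.03,"y":0.004,"z":0.09,"rx":0,"ry":0,"rz":0,"claw":0},{"x":-0.07,"y":0.008,"z":0.18,"rx":0,"ry":0,"rz":0,"claw":0.3},{"x":-0.15,"y":0.01,"z":0.35,"rx":0,"ry":0,"rz":0,"claw":0.8},{"x":-0.25,"y":0.01,"z":0.5,"rx":0,"ry":0,"rz":0,"claw":0.8},{"x":-0.35,"y":0.01,"z":0.6,"rx":0,"ry":0,"rz":0,"claw":0.8},{"x":-0.4,"y":0.01,"z":0.6,"rx":0,"ry":0,"rz":0,"claw":0.8},{"x":-0.4,"y":0.01,"z":0.6,"rx":0,"ry":0,"rz":0,"claw":0.8}]'
python3 - <<'E'
from h import *
np.set_printoptions(precision=3,suppress=True)
p=capture("side")
print("model open",proj(p,clampw([0,112,60])),"at .03",proj(p,clampw([0,82,60])),"jawtop front open",proj(p,clampw([-23,112,90])),"closed",proj(p,clampw([-23,82,90])))
im=p["color"].astype(int)
def gray(X):
    q=np.round(proj(p,clampw(X))).astype(int);return im[q[1]-1:q[1]+2,q[0]-1:q[0]+2].mean((0,1))
for y in(112,100,82):print(y,[gray([x,y,78]).round() for x in(-15,0,15)])
for l in("jaw_face","pin_center"):
  for o in regions_of(p,l)[:4]:
    ys,xs=np.nonzero(o["region"]);pts=np.c_[xs,ys].astype(float);m=pts.mean(0);u=np.linalg.svd(pts-m,full_matrices=False)[2][0];s=(pts-m)@u
    W=np.array([at_z(p,m+u*np.percentile(s,q),.06) for q in(.5,99.5)]);print(l,o["conf"],o["centre"],xs.min(),ys.min(),W.ravel(),np.linalg.norm(W[0]-W[1]))
plan([-130,100,260],0,True);print(sense()["ee_rot"])
E
```

```text
time_s: 30.55
tcp_pos: [0.542, 0.1703, 0.2193]
ee_rot: [[0.901, -0.119, 0.417], [-0.107, -0.993, -0.052], [0.42, 0.002, -0.907]]
wrist_force: [1.3, 0.2, -0.5]
gripper_width: 0.605
gripper_force: 0.0
model open [313.012 209.347] at .03 [317.566 214.558] jawtop front open [306.149 201.977] closed [310.657 207.145]
112 [array([89., 81., 69.]), array([89., 81., 69.]), array([88., 80., 69.])]
100 [array([89., 80., 69.]), array([88., 80., 69.]), array([76., 68., 60.])]
82 [array([89., 80., 69.]), array([88., 80., 68.]), array([60., 53., 50.])]
jaw_face 0.66 [312.6, 208.9] 306 197 [ 0.714  0.079  0.06   0.623 -0.017  0.06 ] 0.13253643019188294
pin_center 0.93 [206.9, 361.8] 196 320 [ 0.25  -0.242  0.06   0.182 -0.4    0.06 ] 0.17192747391400603
pin_center 0.8 [330.3, 230.4] 317 213 [ 0.664 -0.005  0.06   0.645 -0.161  0.06 ] 0.15669144489929007
pin_center 0.72 [150.5, 213.1] 125 201 [0.338 0.242 0.06  0.174 0.205 0.06 ] 0.16758205713189245
shift [-0.039 -0.568  0.165] turn [0.017 0.137 0.   ] W [0.533 0.028 0.26 ] joints [ 41.1   6.9 -36.4  33.8 -34.4  15.9]
[[ 0.901 -0.12   0.417]
 [-0.108 -0.993 -0.053]
 [ 0.42   0.003 -0.907]]
```

The jaw centre (312.6, 208.9) matches the fully open model, and the pin lies against the anvil with its length back to 180 mm. Now I'll return to tool-down and fetch the pin.

```bash
cat >> h.py <<'E'
def plan_down(W,ydeg):
    s=sense();a=np.radians(ydeg);y=np.array([np.cos(a),np.sin(a),0]);z=np.array([0,0,-1.]);x=np.cross(y,z)
    R=np.array([x,y,z]).T
    print("shift",np.round((np.array(W)-s["tcp_pos"])/.25,3),"turn",np.round(Ro.from_matrix(R@np.array(s["ee_rot"]).T).as_rotvec()/np.pi,3))
E
python3 -c "
from h import *
plan_down(list(clampw([0,-10,0])[:2])+[.2],173.2)"
```

```text
shift [ 0.425 -1.066 -0.075] turn [ 0.121  0.094 -0.491]
```

```bash
python3 -m pendant '[{"x":-0.1,"y":-0.1,"z":0.15,"rx":0.014,"ry":0.011,"rz":-0.056,"claw":0.8},{"x":-0.1,"y":-0.28,"z":0.15,"rx":0.028,"ry":0.022,"rz":-0.113,"claw":0.8},{"x":-0.1,"y":-0.45,"z":0.15,"rx":0.042,"ry":0.032,"rz":-0.169,"claw":0.8},{"x":-0.1,"y":-0.62,"z":0.15,"rx":0.056,"ry":0.043,"rz":-0.226,"claw":0.8},{"x":-0.1,"y":-0.8,"z":0.15,"rx":0.07,"ry":0.054,"rz":-0.282,"claw":0.8},{"x":-0.05,"y":-0.95,"z":0.15,"rx":0.083,"ry":0.065,"rz":-0.338,"claw":0.8},{"x":0.1,"y":-1,"z":0.1,"rx":0.097,"ry":0.076,"rz":-0.395,"claw":0.8},{"x":0.25,"y":-1,"z":0,"rx":0.111,"ry":0.086,"rz":-0.451,"claw":0.8}]'; python3 -c "
from h import *
plan_down(list(clampw([0,-10,0])[:2])+[.047],173.2)"
```

```text
time_s: 31.7
tcp_pos: [0.6077, -0.0814, 0.2198]
ee_rot: [[-0.002, -1.0, 0.028], [-1.0, 0.001, -0.031], [0.031, -0.028, -0.999]]
wrist_force: [0.1, -0.2, 0.6]
gripper_width: 0.8
gripper_force: 0.0
shift [ 0.167 -0.06  -0.691] turn [ 0.01   0.008 -0.037]
```

```bash
python3 -m pendant '[{"x":0.1,"y":-0.03,"z":-0.05,"rx":0.01,"ry":0.008,"rz":-0.037,"claw":0.8},{"x":0.167,"y":-0.06,"z":-0.15,"rx":0.01,"ry":0.008,"rz":-0.037,"claw":0.8},{"x":0.167,"y":-0.06,"z":-0.3,"rx":0.01,"ry":0.008,"rz":-0.037,"claw":0.8},{"x":0.167,"y":-0.06,"z":-0.45,"rx":0.01,"ry":0.008,"rz":-0.037,"claw":0.8},{"x":0.167,"y":-0.06,"z":-0.58,"rx":0.01,"ry":0.008,"rz":-0.037,"claw":0.8},{"x":0.167,"y":-0.06,"z":-0.66,"rx":0.01,"ry":0.008,"rz":-0.037,"claw":0.8},{"x":0.167,"y":-0.06,"z":-0.69,"rx":0.01,"ry":0.008,"rz":-0.037,"claw":0.8},{"x":0.167,"y":-0.06,"z":-0.69,"rx":0.01,"ry":0.008,"rz":-0.037,"claw":0.6}]'; python3 -m pendant '[{"x":0,"y":0,"z":0,"rx":0,"ry":0,"rz":0,"claw":0.3},{"x":0,"y":0,"z":0,"rx":0,"ry":0,"rz":0,"claw":0.3},{"x":0,"y":0,"z":0,"rx":0,"ry":0,"rz":0,"claw":0.3},{"x":0,"y":0,"z":0,"rx":0,"ry":0,"rz":0,"claw":0.3},{"x":0,"y":0,"z":0,"rx":0,"ry":0,"rz":0,"claw":0.3},{"x":0,"y":0,"z":0,"rx":0,"ry":0,"rz":0,"claw":0.3},{"x":0,"y":0,"z":0,"rx":0,"ry":0,"rz":0,"claw":0.3},{"x":0,"y":0,"z":0,"rx":0,"ry":0,"rz":0,"claw":0.3}]'
```

```text
time_s: 32.7
tcp_pos: [0.6473, -0.0948, 0.0468]
ee_rot: [[-0.109, -0.994, -0.001], [-0.994, 0.109, -0.002], [0.002, 0.001, -1.0]]
wrist_force: [0.3, 0.2, -0.5]
gripper_width: 0.746
gripper_force: 0.0
time_s: 33.7
tcp_pos: [0.6485, -0.0943, 0.0489]
ee_rot: [[-0.108, -0.994, 0.004], [-0.994, 0.108, -0.002], [0.002, -0.004, -1.0]]
wrist_force: [2.4, -0.2, 6.2]
gripper_width: 0.495
gripper_force: 30.0
```

Pin gripped. I'll lift it, then refine the rest's pose by fitting its silhouette.

```bash
python3 -m pendant '[{"x":0,"y":0,"z":0.03,"rx":0,"ry":0,"rz":0,"claw":0.3},{"x":0,"y":0,"z":0.1,"rx":0,"ry":0,"rz":0,"claw":0.3},{"x":0,"y":0,"z":0.2,"rx":0,"ry":0,"rz":0,"claw":0.3},{"x":0,"y":0,"z":0.35,"rx":0,"ry":0,"rz":0,"claw":0.3},{"x":0,"y":0,"z":0.5,"rx":0,"ry":0,"rz":0,"claw":0.3},{"x":0,"y":0,"z":0.6,"rx":0,"ry":0,"rz":0,"claw":0.3},{"x":0,"y":0,"z":0.6,"rx":0,"ry":0,"rz":0,"claw":0.3},{"x":0,"y":0,"z":0.6,"rx":0,"ry":0,"rz":0,"claw":0.3}]'
cat > rest.py <<'E'
from h import *
from scipy.optimize import minimize
np.set_printoptions(precision=4,suppress=True)
def box(x,y,z):return [(a,b,c) for a in x for b in y for c in z]
parts=[box((-40,40),(-62.5,62.5),(0,10))]
for y in(-45,45):
    for s in(1,-1): parts.append([(s*a,y+b,c) for a,c in((0,10),(26,10),(26,40),(20,40),(0,15)) for b in(-6,6)])
def sil(p,q):
    m=np.zeros((420*4,560*4),np.uint8);R=Ro.from_euler("z",q[2]).as_matrix()
    for P in parts:
        uv=np.array([proj(p,R@(np.array(X)/1000)+[q[0],q[1],0]) for X in P])
        cv2.fillConvexPoly(m,np.round(cv2.convexHull((uv*4+1.5).astype(np.float32))).astype(np.int32),1)
    return cv2.resize(m.astype(np.float32),(560,420),interpolation=cv2.INTER_AREA)
for n in("side","scene"):
    p=capture(n)
    for o in regions_of(p,"rest_axis")[:3]:
        w=at_z(p,o["centre"],.02);M=o["region"].astype(np.float32);print(n,o["conf"],o["centre"],w[:2],M.sum())
        if np.hypot(*(w[:2]-[.433,-.25]))>.04:continue
        f=lambda q:1-np.minimum(sil(p,q),M).sum()/np.maximum(sil(p,q),M).sum()
        b=min((minimize(f,[.433,-.25,a],method="Nelder-Mead",options=dict(initial_simplex=[[.433,-.25,a],[.445,-.25,a],[.433,-.238,a],[.433,-.25,a+.15]],xatol=3e-4,fatol=1e-4)) for a in(.1,.3,.5)),key=lambda r:r.fun)
        print(b.x,np.degrees(b.x[2]),1-b.fun)
E
python3 rest.py
```

```text
time_s: 34.7
tcp_pos: [0.6458, -0.0942, 0.1962]
ee_rot: [[-0.109, -0.994, -0.003], [-0.994, 0.109, -0.001], [0.002, 0.003, -1.0]]
wrist_force: [0.9, 0.4, -3.8]
gripper_width: 0.499
gripper_force: 30.0
side 0.68 [290.7, 306.4] [ 0.4346 -0.2471] 1609.0
[ 0.4328 -0.2432  0.3122] 17.88790534453549 0.94207364320755
side 0.48 [378.8, 370.0] [ 0.4992 -0.475 ] 1351.0
scene 0.72 [291.3, 295.6] [0.6353 0.1619] 114.0
```

```bash
python3 -m pendant '[{"x":-0.15,"y":-0.1,"z":0,"rx":0,"ry":0,"rz":0.04,"claw":0.3},{"x":-0.33,"y":-0.23,"z":0,"rx":0,"ry":0,"rz":0.08,"claw":0.3},{"x":-0.52,"y":-0.36,"z":0,"rx":0,"ry":0,"rz":0.12,"claw":0.3},{"x":-0.7,"y":-0.48,"z":0,"rx":0,"ry":0,"rz":0.134,"claw":0.3},{"x":-0.86,"y":-0.594,"z":-0.08,"rx":0,"ry":0,"rz":0.134,"claw":0.3},{"x":-0.86,"y":-0.594,"z":-0.25,"rx":0,"ry":0,"rz":0.134,"claw":0.3},{"x":-0.86,"y":-0.594,"z":-0.39,"rx":0,"ry":0,"rz":0.134,"claw":0.3},{"x":-0.86,"y":-0.594,"z":-0.39,"rx":0,"ry":0,"rz":0.134,"claw":0.3}]'; python3 -c "
from h import *
plan_down([.433,-.243,.035],197.9)
p=capture('side')
for o in regions_of(p,'pin_center')[:4]:
    ys,xs=np.nonzero(o['region']);pts=np.c_[xs,ys].astype(float);m=pts.mean(0);u=np.linalg.svd(pts-m,full_matrices=False)[2][0];s=(pts-m)@u
    W=np.array([at_z(p,m+u*np.percentile(s,q),.113) for q in(.5,99.5)]);print(o['conf'],W.ravel().round(3),W.mean(0).round(3),np.linalg.norm(W[0]-W[1]))
"
```

```text
time_s: 35.9
tcp_pos: [0.4298, -0.2424, 0.0978]
ee_rot: [[0.306, -0.952, -0.006], [-0.952, -0.306, 0.0], [-0.002, 0.006, -1.0]]
wrist_force: [0.7, -0.2, -1.6]
gripper_width: 0.496
gripper_force: 30.0
shift [ 0.013 -0.002 -0.251] turn [-0.    -0.002  0.   ]
0.97 [0.317 0.155 0.113 0.166 0.119 0.113] [0.241 0.137 0.113] 0.15555208100023782
0.93 [ 0.237 -0.289  0.113  0.173 -0.436  0.113] [ 0.205 -0.363  0.113] 0.16034081039551554
0.65 [ 0.43  -0.239  0.113  0.457 -0.334  0.113] [ 0.443 -0.286  0.113] 0.09925716013697383
0.28 [ 0.847  0.271  0.113  0.534 -0.31   0.113] [ 0.691 -0.02   0.113] 0.6603357987488468
```

```bash
python3 -m pendant '[{"x":0.008,"y":-0.002,"z":-0.06,"rx":0,"ry":0,"rz":0,"claw":0.3},{"x":0.008,"y":-0.002,"z":-0.12,"rx":0,"ry":0,"rz":0,"claw":0.3},{"x":0.008,"y":-0.002,"z":-0.17,"rx":0,"ry":0,"rz":0,"claw":0.3},{"x":0.008,"y":-0.002,"z":-0.21,"rx":0,"ry":0,"rz":0,"claw":0.3},{"x":0.008,"y":-0.002,"z":-0.235,"rx":0,"ry":0,"rz":0,"claw":0.3},{"x":0.008,"y":-0.002,"z":-0.25,"rx":0,"ry":0,"rz":0,"claw":0.3},{"x":0.008,"y":-0.002,"z":-0.25,"rx":0,"ry":0,"rz":0,"claw":0.3},{"x":0.008,"y":-0.002,"z":-0.25,"rx":0,"ry":0,"rz":0,"claw":0.3}]'
```

```text
time_s: 37.0
tcp_pos: [0.4338, -0.2436, 0.0388]
ee_rot: [[0.308, -0.952, 0.0], [-0.952, -0.308, -0.002], [0.002, 0.0, -1.0]]
wrist_force: [-3.2, 0.1, 5.1]
gripper_width: 0.498
gripper_force: 30.0
```

The pin touches one V flank slightly, pushed back in -x. I'll shift 3 mm that way, then open.

```bash
python3 -m pendant '[{"x":-0.006,"y":-0.002,"z":0,"rx":0,"ry":0,"rz":0,"claw":0.3},{"x":-0.012,"y":-0.004,"z":0,"rx":0,"ry":0,"rz":0,"claw":0.3},{"x":-0.012,"y":-0.004,"z":0,"rx":0,"ry":0,"rz":0,"claw":0.3},{"x":-0.012,"y":-0.004,"z":0,"rx":0,"ry":0,"rz":0,"claw":0.3},{"x":-0.012,"y":-0.004,"z":-0.005,"rx":0,"ry":0,"rz":0,"claw":0.3},{"x":-0.012,"y":-0.004,"z":-0.005,"rx":0,"ry":0,"rz":0,"claw":0.3},{"x":-0.012,"y":-0.004,"z":-0.005,"rx":0,"ry":0,"rz":0,"claw":0.3},{"x":-0.012,"y":-0.004,"z":-0.005,"rx":0,"ry":0,"rz":0,"claw":0.3}]'
```

```text
time_s: 38.0
tcp_pos: [0.4314, -0.2444, 0.0366]
ee_rot: [[0.307, -0.952, 0.002], [-0.952, -0.307, -0.001], [0.002, -0.001, -1.0]]
wrist_force: [-0.4, -0.6, -1.8]
gripper_width: 0.496
gripper_force: 30.0
```

Contact is nearly gone and the pin is centred. Now I'll lower 2 mm, open and leave.

```bash
python3 -m pendant '[{"x":0,"y":0,"z":-0.007,"rx":0,"ry":0,"rz":0,"claw":0.3},{"x":0,"y":0,"z":-0.007,"rx":0,"ry":0,"rz":0,"claw":0.8},{"x":0,"y":0,"z":-0.007,"rx":0,"ry":0,"rz":0,"claw":0.8},{"x":0,"y":0,"z":-0.007,"rx":0,"ry":0,"rz":0,"claw":0.8},{"x":0,"y":0,"z":-0.007,"rx":0,"ry":0,"rz":0,"claw":0.8},{"x":0,"y":0,"z":-0.007,"rx":0,"ry":0,"rz":0,"claw":0.8},{"x":0,"y":0,"z":-0.007,"rx":0,"ry":0,"rz":0,"claw":0.8},{"x":0,"y":0,"z":0.05,"rx":0,"ry":0,"rz":0,"claw":0.8}]'; python3 -m pendant '[{"x":0,"y":0,"z":0.2,"rx":0,"ry":0,"rz":0,"claw":0.8},{"x":0,"y":0,"z":0.4,"rx":0,"ry":0,"rz":0,"claw":0.8},{"x":0,"y":0.2,"z":0.6,"rx":0,"ry":0,"rz":0,"claw":0.8},{"x":0,"y":0.45,"z":0.8,"rx":0,"ry":0,"rz":0,"claw":0.8},{"x":0,"y":0.7,"z":0.8,"rx":0,"ry":0,"rz":0,"claw":0.8},{"x":0,"y":0.8,"z":0.8,"rx":0,"ry":0,"rz":0,"claw":0.8},{"x":0,"y":0.8,"z":0.8,"rx":0,"ry":0,"rz":0,"claw":0.8},{"x":0,"y":0.8,"z":0.8,"rx":0,"ry":0,"rz":0,"claw":0.8}]'
python3 - <<'E'
from h import *
np.set_printoptions(precision=4,suppress=True)
for n in("side","wrist"):
  p=capture(n)
  for o in regions_of(p,"pin_center")[:4]:
    ys,xs=np.nonzero(o["region"]);pts=np.c_[xs,ys].astype(float);m=pts.mean(0);u=np.linalg.svd(pts-m,full_matrices=False)[2][0];s=(pts-m)@u
    W=np.array([at_z(p,m+u*np.percentile(s,q),.046) for q in(.5,99.5)]);print(n,o["conf"],m,W.mean(0),np.linalg.norm(W[0]-W[1]),np.degrees(np.arctan2(*(W[1]-W[0])[[1,0]])))
    c=p["color"][ys,xs].mean(0);print(c)
E
```

```text
time_s: 39.0
tcp_pos: [0.4304, -0.2441, 0.0487]
ee_rot: [[0.307, -0.952, -0.001], [-0.952, -0.307, -0.001], [0.0, 0.002, -1.0]]
wrist_force: [0.9, 0.1, -0.3]
gripper_width: 0.803
gripper_force: 0.0
time_s: 40.0
tcp_pos: [0.4311, -0.0444, 0.2497]
ee_rot: [[0.307, -0.952, 0.002], [-0.952, -0.307, -0.001], [0.002, -0.002, -1.0]]
wrist_force: [-0.2, -0.5, 0.3]
gripper_width: 0.798
gripper_force: 0.0
side 0.88 [291.5941 298.4458] [ 0.4336 -0.2449  0.046 ] 0.18050565717716077 -72.07426322442117
[138.2671  94.5431  47.7448]
side 0.63 [154.1938 212.674 ] [0.2611 0.2482 0.046 ] 0.17219037464195885 -165.30015610719266
[46.6608 51.6843 96.3583]
side 0.57 [208.9152 359.3356] [ 0.2195 -0.3088  0.046 ] 0.1782218255681354 -113.55120666524336
[ 49.7678  60.3715 110.722 ]
side 0.42 [377.06   369.6736] [ 0.4933 -0.4838  0.046 ] 0.2460104359014277 -166.01826421323125
[166.0914 122.735   69.0186]
wrist 0.9 [515.3291  44.8997] [ 0.2492 -0.254   0.046 ] 0.11380143240341466 66.73213966558676
[ 40.9029  71.6632 128.7675]
wrist 0.7 [342.0144  37.675 ] [ 0.4175 -0.2032  0.046 ] 0.08603371017589888 106.54280240525982
[145.8589 114.6141  77.69  ]
```

The pin lies in the rest at (0.434, -0.245), 180 mm long and at the rest's angle. Handing in.

```bash
python3 -c "
from station import *
print(finish_job())"
```

```text
the job is handed in; nothing more can be done
None
```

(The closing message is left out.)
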